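# Clamp the tilt sensor in its barbed sleeve

## Robot

A 6-joint arm with a two-finger parallel gripper is mounted at the origin on the work surface. World frame = base frame: x ahead of the robot, y to its left, z up, the work surface at z = 0. Lengths are in m, angles in rad, forces in N, time in s.
With the tool pointing down it reaches from about 0.225 to 0.875 m from the base axis. Payload 3.4 kg.
Tool frame: the origin (TCP) lies between the finger pads; the fingertips stand robot.nose_length ahead of it and the grasp point (between the pads) lies 8 mm behind it (robot.nose_length is the distance from the TCP to the fingertips, in m); x points along the fingers, z is the direction in which the jaws open and shut, and the axes are right-handed (so a half turn about x gives the same grasp; the last joint's range is limited). The gripper opens to 85 mm and grips with 20 to 120 N. Pads are 22 mm wide; open, the fingers measure 114 mm over their backs; the gripper's body (76 mm by 85 mm) begins 54 mm behind the grasp point. The pads swing forward as they close: fully open they stand 13 mm farther back than shut.
Start: joints at [1.103, 0.276, 1.505, -0, 1.361, -0.121], TCP at [0.195, 0.541, 0.242] pointing down, gripper open.
Joint ranges: [-2.89, 2.89], [-0.75, 2.08], [0.22, 2.7], [-1.18, 4.32], [0.11, 2.71], [-2.7, 2.7]. Speed limits (rad/s): [2.57, 2.57, 3.14, 3.14, 3.14, 3.14].

## Interface

Orientations are given as a unit quaternion [x, y, z, w].
In Python, from plant import read_state, camera, get_calibration, robot, cut_out gives the robot as it stands. The module is installed in compiled form; this text tells all that it offers.
- The arm moves only by the tool drive_tool, never from a script. Its argument "commands" is a list of rows, each a list of 6 numbers: the shift along the tool's x, y, z in m, then the turn, a rotation vector about the tool's x, y, z in rad. In form: [[dx, dy, dz, rx, ry, rz], ...]. A call has 1 to 20 rows; each row shifts and turns the commanded pose from where the row before left it, along the tool's axes as they then stand; what a row does not reach is not made up. A row lasts 1/8 s, in which the tool goes at most 62.5 mm and 10.7 degrees, less where a joint would pass 70% of its speed; a pose out of reach is approached as far as the arm can. A call is refused whole if a number of a shift passes 0.0625 or a number of a turn 0.188, either way. A call with a gripper value outside its range is refused whole. "fingers" is the opening, from -1 (shut) to 1 (fully open), set as the call begins (left out, the last holds). The fingers move at their own pace and stop on an object; "force" is the grip in N (left out, the last holds). Time passes only in rows, so rows that do not move let the fingers close. It gives the time, the measured TCP pose, the force and the opening at its end, in the units of the state.
- read_state(): the state, without advancing time (a new reading comes with each control period).
- camera(name): name is "side" or "top" or "wrist"; returns the picture (400x640x3 uint8, blue, green, red); there is no depth.
- get_calibration(name): a dict with "vfov" (degrees; the focal length in pixels is half the picture's height over the tangent of half this angle, whatever the lens; pixels are square), "cx", "cy" (the principal point, pixels), "R" (3x3) and "t" (3): a world point X has camera coordinates R X + t. Camera axes: x right, y down, z forward; pixel columns grow to the right and rows downward; lengths in m; the calibration is good to about 2 mm. A picture is of the moment at which its call begins: read the wrist's pose just before it. get_calibration takes no time and is no camera call; for the wrist camera it gives the pose at the moment of the call.
- robot.sign_off(): hands the job in, once; it reports no verdict.
Trained networks look in the newest picture that a camera, given by its name, has taken for a name from the list of things; names that differ only in an ending like _2 or _b are one class to them, and where a whole thing is asked for, a point or a joint stands for the part that bears it (a point fixed in the world has none). Each returns a list of dicts, best first, with "conf" (0 to 1); they miss things now and then, are a little off and sometimes report something else, mostly with a low value. They report only what shows in the picture. A call takes as long as a camera call.
- cut_out(camera, target): "region" (400x640 bool, what is visible of it) and "position" ([row, column] in pixels, amid what is visible of it).
The state is a dict: "clock": time; "joint_pos": joint angles; "qvel": joint speeds; "joint_torque": joint torques, N m; "tool_pos": TCP position; "tcp_rot": TCP orientation; "ft_force": force on the tool from outside, world axes, zero at the start; "ft_torque": the same for the moment, N m; "width": opening from 0.0 (shut) to 1.0 (fully open).
Only numpy, scipy, OpenCV 4.12 (cv2) and the standard library are available. Lean on these libraries where they do the work, as an engineer would, in place of code of your own. Each camera call takes 0.05 s, during which the arm holds its last target.

## Task

Slide the larger of the two band clamps over the barbed sleeve of the sensor holder until the band sits fully home against the shoulder, then turn its thumb key clockwise until the band is snug: clearly tight on the sleeve, but not so tight that the plastic is crushed. Do not ram the holder, let go of the clamp, and leave the smaller clamp and everything else on the counter where it is.

Things in the scene. Friction and masses are not known exactly. Their poses are not given: they have to be found in the camera images.
- clamp_band (a point): ring centre of the larger band clamp (loose, about 210 g, standing), 22 mm above its flat underside. Steel band 20 mm wide along x, 44 mm across outside; opening 32.3 mm wide between side guides (x -24 to 10 mm) and 34 to 37 mm high, as the key sets it. x: band axis, the way it slides; y: from ring centre to screw housing; z up. It goes on with its x along the sleeve's x, key over the holder's ledge.
- clamp_housing (a point): centre of the larger clamp's screw housing, 26 (x) by 18 (y) by 34 mm high, 31.5 mm along the clamp's +y from the ring centre. The thread's opening at the start is unknown: the key takes 1.2 to 2.1 rad in all to make it snug, in one grasp or several, and never under 0.8 to grip. First the clamp yaws up to 0.1 rad in its play, drawing the band back 2 to 4 mm: press it home again. No run-back.
- key_centre (a point): centre of the key's wing on the upright screw axis, 31.5 mm along the clamp's +y from the ring centre. Flat black plate 26 mm wide (its x), 8 thick (its y), 26 high, on a 5 mm shaft. It slides 8 mm up and down on the screw on a soft spring (0.5 N/mm): 65 mm above the clamp's underside while that stands, about 69 mm when the clamp hangs from it; the clamp can be carried so. Clockwise from above tightens.
- band_shoe: steel shoe 20 by 10 by 2.5 mm, lowest part of the band, origin at its centre. The key pulls it up 6 mm per rad through a 4 N/mm band spring. While turning freely the key takes 0.12 N m, rising by 0.14 N m per rad once the shoe grips the sleeve: snug is 0.17 to 0.23 N m, more crushes. Stopped and held after a small step it reads about 0.03 N m less: near 0.08 free, aim for 0.155.
- sleeve: fixed level barbed sleeve of slate-grey plastic. Origin on its axis in the shoulder's plane, 36 mm above the counter; x from the open tip into the shoulder, z up. Round, 30 mm across; tip at x = -42 mm, tapered to 24 mm from x = -34 (a 21 mm chrome sensor nose stands out to -49). A barb on top and one below, 14 mm wide, 32 mm over both, ramp from x = -40 to -30. Home: ring centre at x = -10 mm.
- holder: fixed slate-grey sensor holder: base plate x -56 to 45, y -31 to 49, 10 mm thick; round shoulder flange 41 mm across, 12 thick; behind it a wall 62 mm high from y -28 to 18. Origin on the counter straight below the sleeve's origin, same axes. A clamp centred on the sleeve is 4 mm above the base plate; let go untightened it drops till its band hangs on the sleeve.
- small_clamp_mid (a point): ring centre of the smaller band clamp (20 mm opening, 25 mm outside, 48 mm high with its key), a bystander, 12.5 mm above the counter.
- canister: screw-top canister of amber plastic, 68 mm across, 90 mm high, bystander; origin at the underside.
- tilt_sensor: loose chrome tilt sensor cylinder, 21 mm across, 55 mm high, standing, bystander; origin at the underside.
- servo_bracket: slate-grey U-shaped servo bracket 56 by 30 by 40 mm, bystander; origin at the underside.
- knob_a: white ceramic potentiometer knob, 26 mm across, 18 mm high, bystander; origin at the underside.
- knob_b: the other white knob, the same, bystander.
- chassis_rail: rust-red aluminium channel 260 (x) by 32 by 25 mm, bystander; origin at the underside.

How it is judged:
On the way, in this order (a step that is already met when the one before it is completed fails the run):
1. the band is home against the shoulder, not yet tightened (x of clamp_band in the frame of sleeve between -0.014 and 0 m and y of clamp_band in the frame of sleeve between -0.007 and 0.007 m and z of clamp_band in the frame of sleeve between -0.007 and 0.007 m and angle between the x axis of clamp_band and the x axis of sleeve, either way round below 0.25 rad and contact force between band_shoe and sleeve below 5 N), for 0.1 s.
2. the band is snug on the sleeve (x of clamp_band in the frame of sleeve between -0.014 and 0 m and y of clamp_band in the frame of sleeve between -0.007 and 0.007 m and z of clamp_band in the frame of sleeve between -0.007 and 0.007 m and angle between the x axis of clamp_band and the x axis of sleeve, either way round below 0.25 rad and contact force between band_shoe and sleeve above 7.5 N), for 0.3 s.
At the end, for the whole second after the job is handed in: the band of the larger clamp is on the sleeve with its front edge within 4 mm of the shoulder, square to the sleeve's axis within 0.25 rad and its centre within 7 mm of the axis; its shoe presses on the sleeve with more than 7.5 N (and has never passed 19 N); the clamp is let go and at rest (all of step 2 and linear speed of band_shoe below 0.02 m/s); the robot touches nothing.
It fails at once if the sleeve is crushed: shoe force over 19 N (contact force between band_shoe and sleeve above 19 N).
It fails at once if the holder is rammed with more than 30 N (contact force between holder and anything else above 30 N).
It fails at once if the smaller clamp or another bystander is moved more than 30 mm (distance of any of small_clamp_mid, canister, tilt_sensor, servo_bracket, knob_a, knob_b, chassis_rail from where it was at the start of the episode above 0.03 m).
It also fails if it takes over 72 s, if anything falls off the work surface, if the arm or the gripper's body presses on something with over 40 N, if the wrist force passes 120 N, or if a joint passes its speed limit or range.

## Working session

There is one attempt and no reset: what is moved stays moved. The work goes in short steps, Python scripts to look and compute and a tool call to move; the robot and the scene stay as the last step left them, time stands still between calls to the robot, and variables do not carry over. Pictures are saved under pics/ and viewed, and the job is handed in when it is done.

Besides the shell and the picture viewer there is one more tool, called after ">>>" in YAML: its name, and indented under it one key for each argument. drive_tool: Moves the arm, as the interface text tells. Its arguments: {"type":"object","properties":{"commands":{"type":"array","items":{"type":"array","items":{"type":"number"}}},"fingers":{"type":"number"},"force":{"type":"number"}},"required":["commands"]}

```bash
ls; mkdir -p pics
cat > h.py <<'E'
import numpy as np, cv2
from plant import read_state, camera, get_calibration, robot, cut_out
from scipy.spatial.transform import Rotation as Ro
def ray(cal,rc):
    f=200/np.tan(np.radians(cal['vfov'])/2)
    d=np.array([(rc[1]-cal['cx'])/f,(rc[0]-cal['cy'])/f,1.]);R=np.array(cal['R']);t=np.array(cal['t'])
    d=R.T@d; return -R.T@t, d/np.linalg.norm(d)
def proj(cal,X):
    f=200/np.tan(np.radians(cal['vfov'])/2)
    p=np.array(cal['R'])@np.array(X)+np.array(cal['t']); return np.array([cal['cy']+f*p[1]/p[2],cal['cx']+f*p[0]/p[2]])
def tri(rays):
    A=np.zeros((3,3));b=np.zeros(3)
    for o,d in rays:
        P=np.eye(3)-np.outer(d,d);A+=P;b+=P@o
    X=np.linalg.solve(A,b); return X,[np.linalg.norm((np.eye(3)-np.outer(d,d))@(X-o)) for o,d in rays]
def atz(r,z): o,d=r; return o+d*(z-o[2])/d[2]
E
python3 - <<'E'
from h import *
s=read_state()
print({k:np.round(v,3) for k,v in s.items()}, robot.nose_length)
for c in ['side','top','wrist']:
    im=camera(c);cv2.imwrite(f'pics/{c}0.png',im);cal=get_calibration(c)
    r=ray(cal,(cal['cy'],cal['cx']));print(c,cal['vfov'],r)
    for n in ['clamp_band','clamp_housing','key_centre','sleeve','holder','small_clamp_mid','canister','tilt_sensor','servo_bracket','knob_a','chassis_rail']:
        print(c,n,[(round(q['conf'],2),np.round(q['position'],1)) for q in cut_out(c,n)][:3])
E
```

```text
pics
{'clock': np.float64(0.0), 'joint_pos': array([ 1.103,  0.277,  1.506,  0.   ,  1.361, -0.121]), 'qvel': array([-0.001, -0.001, -0.001, -0.   ,  0.001,  0.   ]), 'joint_torque': array([ 1.0000e-03, -4.1678e+01, -2.4581e+01, -0.0000e+00,  1.1000e-02,
       -0.0000e+00]), 'tool_pos': array([0.195, 0.54 , 0.241]), 'tcp_rot': array([-0.407,  0.579,  0.406,  0.578]), 'ft_force': array([-0.152, -0.193,  0.131]), 'ft_torque': array([ 0.032, -0.008,  0.027]), 'width': np.float64(1.001)} 0.011
side 54.331075060370075 (array([0.40891199, 0.74665409, 0.70972969]), array([ 0.16591301, -0.74753694, -0.64316515]))
side clamp_band [(0.81, array([160.4, 365.3]))]
side clamp_housing []
side key_centre [(0.38, array([150.1, 367. ]))]
side sleeve [(0.54, array([258. , 298.8]))]
side holder [(0.88, array([269.5, 282.6]))]
side small_clamp_mid [(0.64, array([195.9, 352.8]))]
side canister [(0.88, array([162.3, 259.2])), (0.44, array([268.4, 280.8]))]
side tilt_sensor [(0.44, array([158.1, 299.9]))]
side servo_bracket [(0.69, array([141.5, 392.2]))]
side knob_a []
side chassis_rail [(0.72, array([35
[... 469 characters left out ...]
76.7, 252.4]))]
top small_clamp_mid [(0.57, array([225.6, 346.2]))]
top canister [(0.96, array([119.3, 372.8]))]
top tilt_sensor [(0.39, array([153.6, 405.5]))]
top servo_bracket [(0.68, array([249.1, 466.6]))]
top knob_a [(0.57, array([226. , 415.7])), (0.45, array([169.7, 370.4]))]
top chassis_rail [(0.71, array([225.9, 178.7]))]
wrist 70.01122330255664 (array([0.13304274, 0.56290925, 0.37453944]), array([ 0.24499125, -0.08865236, -0.96546364]))
wrist clamp_band []
wrist clamp_housing []
wrist key_centre []
wrist sleeve []
wrist holder []
wrist small_clamp_mid []
wrist canister []
wrist tilt_sensor []
wrist servo_bracket []
wrist knob_a []
wrist chassis_rail [(0.92, array([318. , 268.8]))]
```

View pics/side0.png

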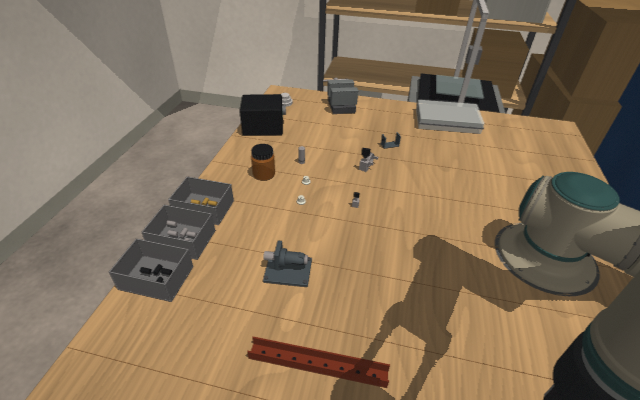

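View pics/top0.png

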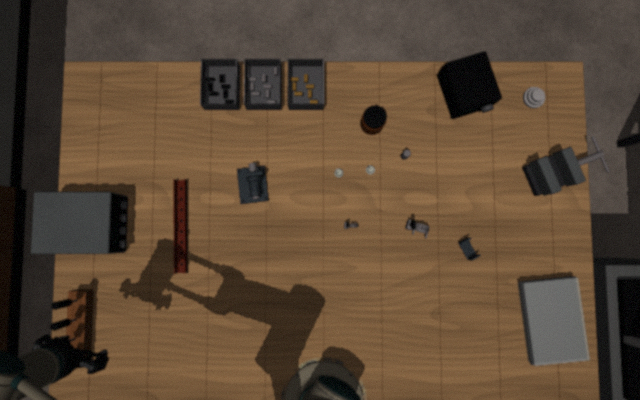

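View pics/wrist0.png

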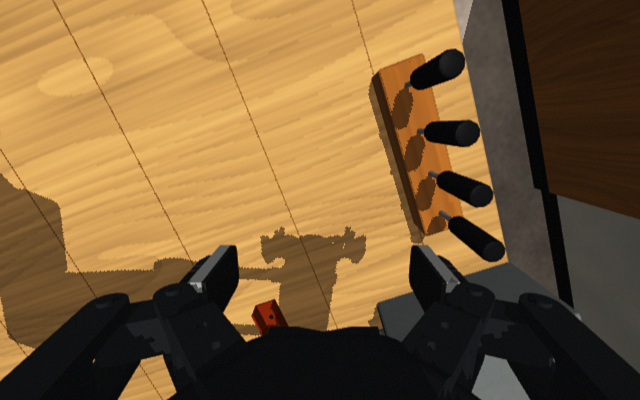

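Run:
```python
from h import *
print(read_state()['clock'])
T=get_calibration('top');S=get_calibration('side')
def X(n,a,b): 
    x,r=tri([ray(T,a),ray(S,b)]);print(n,x.round(4),np.round(r,4))
X('key?',(223,410.5),(150.1,367))
X('band',(228.7,415.4),(160.4,365.3))
X('holder',(176.7,252.4),(269.5,282.6))
X('sleeve',(185.7,255),(258,298.8))
X('small',(225.6,346.2),(195.9,352.8))
for x in ([0,0,0],[.1,0,0],[0,.1,0]): print(proj(T,np.add([.5,0,0],x)),proj(S,np.add([.5,0,0],x)))
for n in('side','top'):
    im=cv2.imread(f'pics/{n}0.png')
    a=im[110:310,220:440] if n=='side' else im[90:290,220:480]
    cv2.imwrite(f'pics/{n}0z.png',cv2.resize(a,None,fx=3 ,fy=3,interpolation=2))
```

```text
1.8
key? [ 0.4747 -0.2289  0.0775] [0.003 0.003]
band [ 0.469  -0.2513  0.0253] [0.0053 0.0053]
holder [0.6058 0.2004 0.0018] [0.0042 0.0042]
sleeve [0.5735 0.1879 0.0379] [0.0072 0.0072]
small [ 0.4775 -0.0605  0.0363] [0.0058 0.0058]
[215.77879831 323.6765755 ] [219.5681871 341.7647489]
[180.3527347  323.67089706] [213.07114648 305.11801847]
[215.74105691 288.03178957] [246.84903918 334.38414491]
```

View pics/side0z.png

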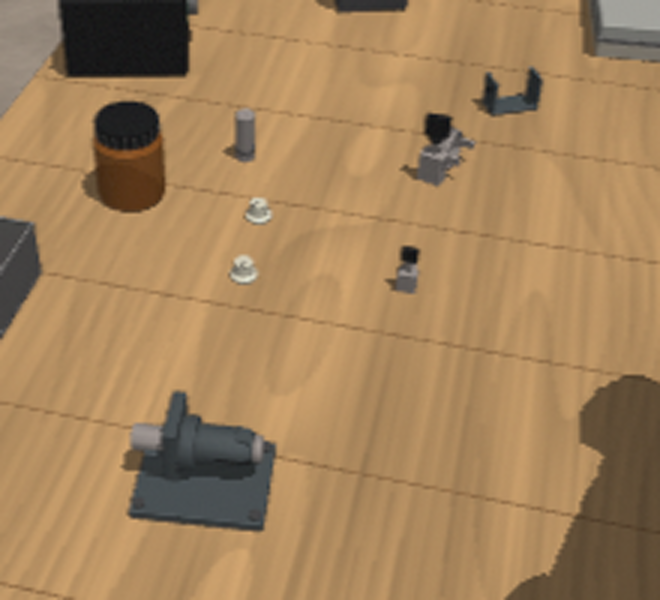

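View pics/top0z.png

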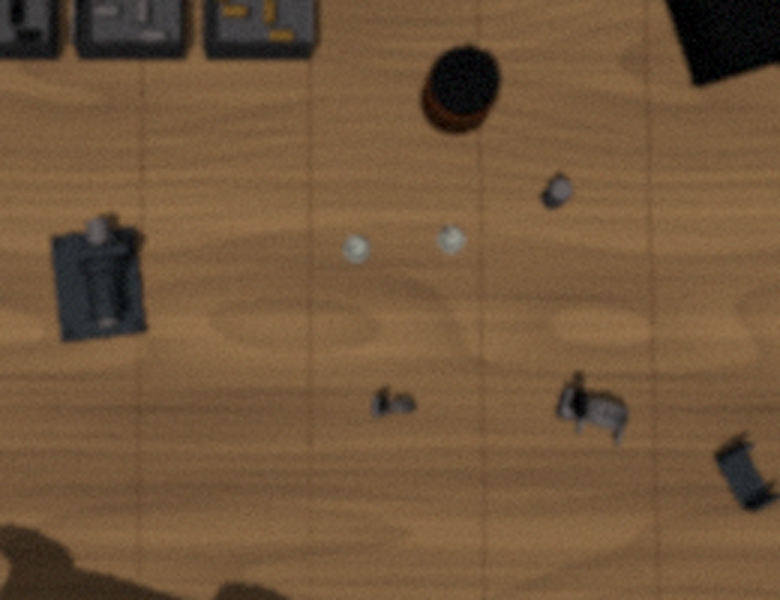

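```bash
cat >> h.py <<'E'
def tool():
    s=read_state(); return np.array(s['tool_pos']),Ro.from_quat(s['tcp_rot']).as_matrix(),s
def rel(p,R):
    """target in the current tool frame: shift (tool axes), rotvec"""
    p0,R0,s=tool(); return (R0.T@(np.array(p)-p0)).round(4), Ro.from_matrix(R0.T@R).as_rotvec().round(4)
def down(psi):
    """tool down, jaw axis z at heading psi"""
    z=np.array([np.cos(psi),np.sin(psi),0]);x=np.array([0,0,-1.]);return np.column_stack([x,np.cross(z,x),z])
E
python3 - <<'E'
from h import *
p,R,s=tool();print(p.round(4));print(R.round(4));print(np.arctan2(R[1,2],R[0,2]))
W=get_calibration('wrist');o,d=ray(W,(W['cy'],W['cx']));print('cam in tool',R.T@(o-p),R.T@d)
f=200/np.tan(np.radians(70)/2);print(f)
for psi in (1.5,-1.6): print(rel([.5,.1,.24],down(psi)))
E
```

```text
[0.1954 0.5408 0.2423]
[[ 1.000e-04 -9.405e-01  3.398e-01]
 [ 1.000e-04  3.398e-01  9.405e-01]
 [-1.000e+00 -0.000e+00  2.000e-04]]
1.224040775763263
cam in tool [-0.1321982   0.06620154 -0.00040642] [ 9.65464847e-01 -2.60533217e-01 -2.68400946e-04]
285.6296013484229
(array([ 0.0023, -0.4362, -0.3111]), array([-2.76e-01,  2.00e-04,  0.00e+00]))
(array([ 0.0023, -0.4362, -0.3111]), array([ 2.824e+00,  0.000e+00, -2.000e-04]))
```

>>> drive_tool:
  commands:
    - [0,-0.03,-0.018,0,0,0]
    - [0,-0.051,-0.031,0,0,0]
    - [0,-0.051,-0.031,0,0,0]
    - [0,-0.051,-0.031,0,0,0]
    - [0,-0.051,-0.031,0,0,0]
    - [0,-0.051,-0.031,0,0,0]
    - [0,-0.051,-0.031,0,0,0]
    - [0,-0.051,-0.031,0,0,0]
    - [0,-0.02,-0.012,-0.12,0,0]
    - [0,0,0,-0.13,0,0]
    - [0,0,0,-0.13,0,0]
    - [0,0,0,0,0,0]

```text
clock: 3.3
tool_pos: [0.4943, 0.17, 0.2423]
tcp_rot: [-0.508, 0.492, 0.508, 0.492]
ft_force: [0.5, 0.7, -0.2]
width: 0.998
```

Run:
```python
from h import *
p,R,s=tool();print(p.round(4),np.arctan2(R[1,2],R[0,2]),s['clock'])
W=get_calibration('wrist');im=camera('wrist');cv2.imwrite('pics/w1.png',im)
np.savez('w1.npz',im=im,**{k:np.array(v) for k,v in W.items()})
for n in ['sleeve','holder']:
    print(n,[(round(q['conf'],2),np.round(q['position'],1)) for q in cut_out('wrist',n)][:3])
```

```text
[0.4943 0.17   0.2423] 1.6021486354884966 3.3
sleeve [(0.82, array([243.8, 336.6]))]
holder [(0.61, array([252.6, 345.6]))]
```

View pics/w1.png

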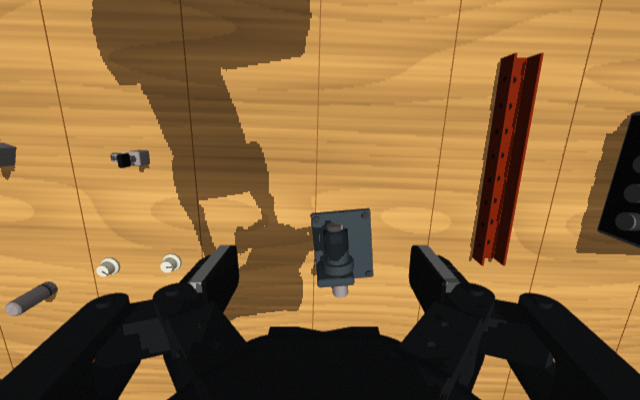

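>>> drive_tool:
  commands:
    - [0.03,-0.025,0.003,0,0,0]
    - [0.03,-0.025,0.003,0,0,0]
    - [0.03,-0.025,0.004,0,0,0]
    - [0,0,0,0,0,0]

```text
clock: 3.95
tool_pos: [0.5685, 0.1826, 0.1496]
tcp_rot: [-0.507, 0.493, 0.509, 0.49]
ft_force: [-0.1, 0.5, -0.7]
width: 0.997
```

```bash
cat >> h.py <<'E'
def shot(tag,names=()):
    p,R,s=tool();W=get_calibration('wrist');im=camera('wrist');cv2.imwrite(f'pics/{tag}.png',im)
    np.savez(tag+'.npz',im=im,p=p,Rt=R,**{k:np.array(v) for k,v in W.items()})
    print(p.round(4),round(np.arctan2(R[1,2],R[0,2]),4),s['clock'])
    for n in names: print(n,[(round(q['conf'],2),np.round(q['position'],1)) for q in cut_out('wrist',n)][:3])
def crop(tag,r0,r1,c0,c1,k):
    im=np.load(tag+'.npz')['im'][r0:r1,c0:c1];cv2.imwrite(f'pics/{tag}_z.png',cv2.resize(im,None,fx=k,fy=k,interpolation=cv2.INTER_CUBIC))
E
python3 - <<'E'
from h import *
shot('w2',['sleeve'])
crop('w2',100,300,200,440,3)
E
```

```text
[0.5685 0.1826 0.1496] 1.6031 3.95
sleeve [(0.72, array([209.7, 329.4]))]
```

View pics/w2_z.png

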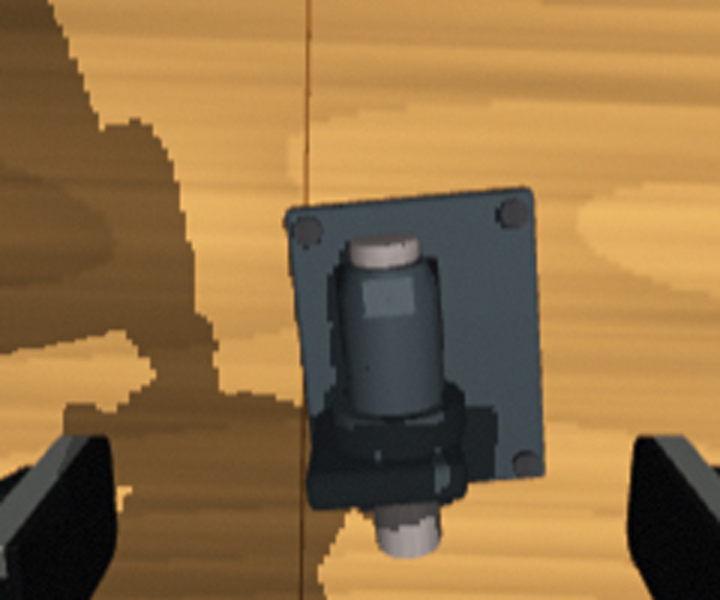

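```bash
cat >> h.py <<'E'
from scipy.optimize import least_squares
def cal(tag):
    d=np.load(tag+'.npz');return {k:d[k] for k in('vfov','cx','cy','R','t')}
E
python3 - <<'E'
from h import *
c=cal('w2')
Z=lambda x,y:(100+(y-1)/3,200+(x-1)/3)
pts=[((-56,-31,10),Z(288,208)),((-56,49,10),Z(533,187)),((45,49,10),Z(545,477))]
def T(q,m): return q[:3]+Ro.from_euler('z',q[3]).apply(np.array(m)/1000)
def F(q,fz=None):
    r=[]
    for m,rc in pts: r+=list(proj(c,T(q,m))-rc)
    # centreline of the sleeve: column at given rows
    for (x,y) in ((384.5,250),(394.5,370)):
        a=proj(c,T(q,(-49,0,36)));b=proj(c,T(q,(0,0,36)));rc=Z(x,y)
        r.append(a[1]+(b[1]-a[1])*(rc[0]-a[0])/(b[0]-a[0])-rc[1])
    return np.array(r)
s=least_squares(F,[.6,.19,0,.05]);print(s.x.round(4),F(s.x).round(2))
s2=least_squares(lambda q:F(np.r_[q[:2],0,q[2]]),[.6,.19,.05]);q=np.r_[s2.x[:2],0,s2.x[2]];print(q.round(4),F(q).round(2))
for n in [(-49,0,36),(-42,0,51),(0,0,56),(0,20,36)]: 
    a=proj(c,T(q,n));print(n,(a[1]-200)*3+1,(a[0]-100)*3+1)
# w1 check
c1=cal('w1')
for m in pts: print(proj(c1,T(q,m[0])))
E
python3 -c "
from h import *
crop('w1',190,310,290,400,6)"
```

```text
[ 0.5959  0.191  -0.0027  0.1157] [ 0.15 -0.78  0.25  0.4  -0.38 -0.26  0.34  0.24]
[0.5953 0.1909 0.     0.1155] [-0.08 -1.25 -0.04  0.78  0.26  0.12  0.22  0.11]
(-49, 0, 36) 384.0015899913708 235.75636393517613
(-42, 0, 51) 386.7354963704714 270.29201991520733
(0, 0, 56) 398.6910856744504 418.7633103869512
(0, 20, 36) 462.1552351883933 388.60823703156484
[213.6576664  310.27938258]
[208.83180764 370.11734619]
[276.68257508 373.07904615]
```

View pics/w1_z.png

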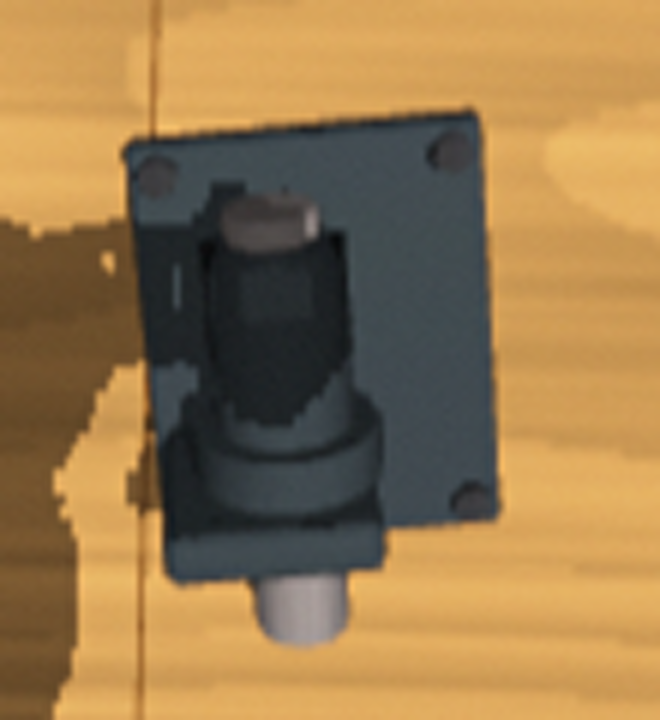

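>>> drive_tool:
  commands:
    - [0,0.009,-0.03,0,0,0]
    - [0,0.017,-0.058,0,0,0]
    - [0,0.017,-0.058,0,0,0]
    - [0,0.017,-0.058,0,0,0]
    - [0,0.017,-0.058,0,0,0]
    - [0,0.017,-0.058,0,0,0]
    - [0,0.017,-0.058,0,0,0]
    - [0,0.01,-0.028,0,0,0]
    - [0,0,0,0,0,0]

```text
clock: 5.18
tool_pos: [0.4609, -0.2289, 0.1541]
tcp_rot: [0.508, -0.492, -0.506, -0.493]
ft_force: [-0.4, 0.2, 0.5]
width: 1.002
```

Run:
```python
from h import *
shot('w3',['clamp_band','key_centre','clamp_housing'])
crop('w3',100,300,200,440,3)
```

```text
[ 0.4609 -0.2289  0.1541] 1.6001 5.175
clamp_band [(0.94, array([206. , 292.9]))]
key_centre [(0.88, array([228.1, 312.9]))]
clamp_housing [(0.62, array([207. , 294.2]))]
```

View pics/w3.png

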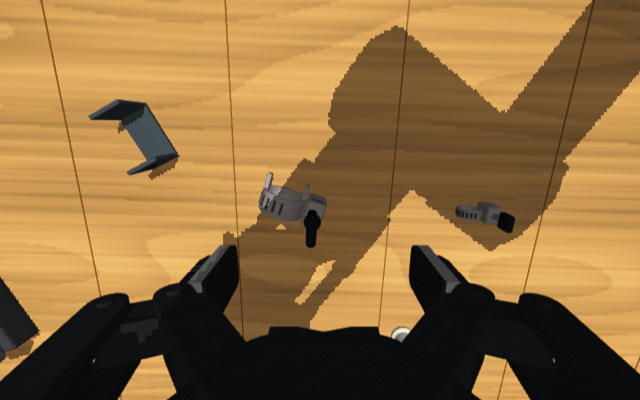

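View pics/w3_z.png

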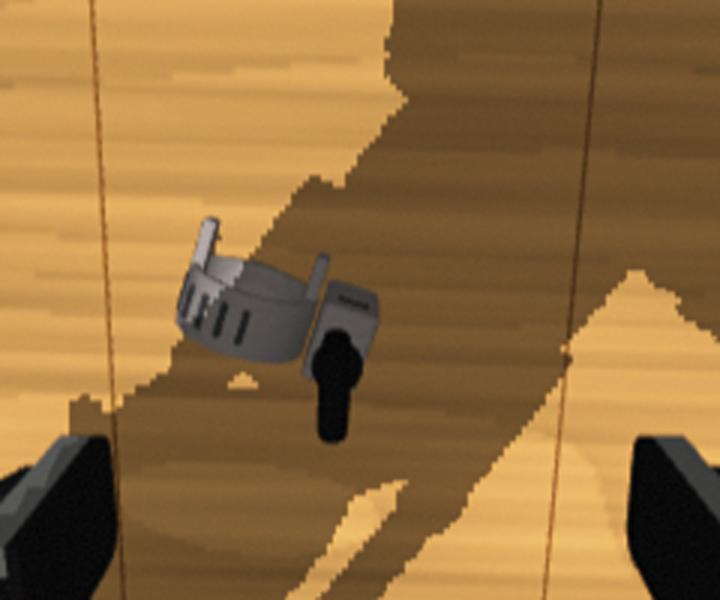

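>>> drive_tool:
  commands:
    - [0.01,-0.03,0,0,0,0]
    - [0.015,-0.035,0,0,0,0]
    - [0,0,0,0,0,0]

```text
clock: 5.75
tool_pos: [0.5283, -0.2232, 0.1263]
tcp_rot: [-0.509, 0.491, 0.509, 0.491]
ft_force: [0.2, 0.6, -0.6]
width: 1.0
```

Run:
```python
from h import *
shot('w4',['clamp_band','key_centre'])
crop('w4',70,220,240,400,5)
crop('w3',160,260,260,360,6)
```

```text
[ 0.5283 -0.2232  0.1263] 1.6073 5.75
clamp_band [(0.71, array([134.1, 281.6]))]
key_centre [(0.88, array([149.6, 303.8]))]
```

View pics/w4_z.png

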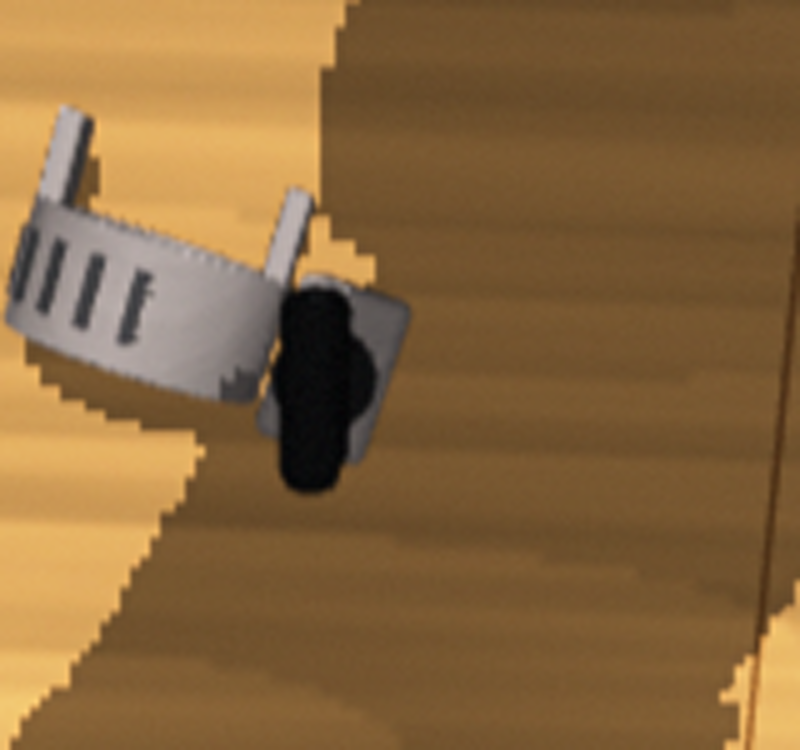

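View pics/w3_z.png

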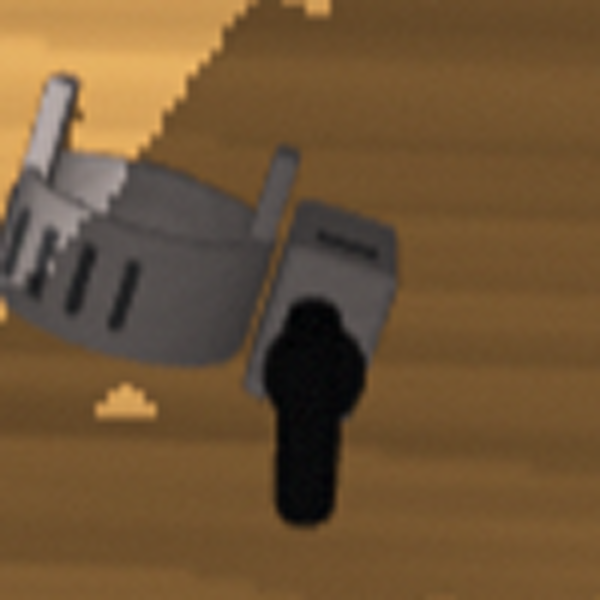

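```bash
cat > fit.py <<'E'
from h import *
c4=cal('w4');c3=cal('w3')
Z4=lambda x,y:(70+(y-2)/5,240+(x-2)/5)
Z3=lambda x,y:(160+(y-2.5)/6,260+(x-2.5)/6)
P=[(c4,(-13,40.5,'t'),Z4(410,309)),(c4,(13,40.5,'t'),Z4(357,465)),(c4,(13,22.5,'t'),Z4(259,425)),
(c3,(-13,40.5,'t'),Z3(393,284)),(c3,(-13,22.5,'t'),Z3(284,244)),(c3,(13,22.5,'t'),Z3(247,391)),
(c4,(0,31.5,'k'),Z4(314,390))]
def T(q,m):
    z={'t':q[3]*1000,'k':q[4]*1000}[m[2]]
    return np.r_[q[:2],0]+Ro.from_euler('z',q[2]).apply(np.array([m[0],m[1],z])/1000)
def F(q): return np.concatenate([proj(c,T(q,m))-rc for c,m,rc in P]+[[ (q[4]-.078)*300]])
s=least_squares(F,[.47,-.25,-.3,.039,.078]);q=s.x;print(q.round(4));print(F(q).round(2))
key=T(q,(0,31.5,'k'));print('key',key)
for n,c,a,b in(('w4',c4,Z4(315,292),Z4(313,488)),):
    A=atz(ray(c,a),.078);B=atz(ray(c,b),.078);d=B-A;print('wing',np.linalg.norm(d),np.arctan2(d[1],d[0]),(A+B)/2)
# triangulate far end of the wing in both views
print(tri([ray(c4,Z4(313,490)),ray(c3,Z3(305,525))]))
for m in [(-24,-18,22),(-24,18,22),(10,-18,22)]:
    X=np.r_[q[:2],0]+Ro.from_euler('z',q[2]).apply(np.array(m)/1000);a=proj(c4,X);print((a[1]-240)*5+2,(a[0]-70)*5+2)
E
python3 fit.py
```

```text
[ 0.4675 -0.2691 -0.284   0.0334  0.0769]
[-0.57  0.63  0.51  0.86  1.26 -1.45 -1.45  1.26 -0.63  0.73  0.36 -1.26
  0.25 -0.56 -0.32]
key [ 0.47637555 -0.23888852  0.07693764]
wing 0.024069086233121213 0.0069742306450099115 [ 0.47633958 -0.23846286  0.078     ]
(array([ 0.48887887, -0.23868526,  0.07645353]), [np.float64(0.00020515247185173377), np.float64(0.00020515247185173193)])
78.29616993583994 113.33818975232082
299.69660983837923 190.07095871839897
24.311233757942546 326.44185352437984
```

>>> drive_tool:
  commands:
    - [0,0.026,-0.007,0.03,0,0]
    - [0,0.026,-0.007,0,0,0]
    - [0.02,0,0,0,0,0]
    - [0.02,0,0,0,0,0]
    - [0,0,0,0,0,0]
  fingers: -0.2
  force: 30

```text
clock: 6.52
tool_pos: [0.4729, -0.239, 0.0868]
tcp_rot: [-0.5, 0.499, 0.502, 0.499]
ft_force: [1.1, 0.3, -0.5]
width: 0.399
```

Run:
```python
from h import *
from fit import q,T,c3,Z3
print(rel([.4764,-.2387,.062],down(1.578)))
# hub height
k=T(q,(0,31.5,'k'))
for z in(.03,.035,.04,.045,.05,.055): a=proj(c3,[k[0],k[1],z]);print(z,(a[1]-260)*6+2,(a[0]-160)*6+2)
shot('w5')
```

```text
[ 0.4675 -0.2691 -0.284   0.0334  0.0769]
[-0.57  0.63  0.51  0.86  1.26 -1.45 -1.45  1.26 -0.63  0.73  0.36 -1.26
  0.25 -0.56 -0.32]
key [ 0.47637555 -0.23888852  0.07693764]
wing 0.024069086233121213 0.0069742306450099115 [ 0.47633958 -0.23846286  0.078     ]
(array([ 0.48887887, -0.23868526,  0.07645353]), [np.float64(0.00020515247185173377), np.float64(0.00020515247185173193)])
78.29616993583994 113.33818975232082
299.69660983837923 190.07095871839897
24.311233757942546 326.44185352437984
(array([ 0.0248, -0.0035,  0.0002]), array([-0.0043,  0.0017, -0.0025]))
0.03 319.5566539609646 327.63705225795155
0.035 318.33366459331853 337.52959451427773
0.04 317.0651131575669 347.7906801904734
0.045 315.74840522656996 358.4412951436511
0.05 314.38074558377673 369.5040493805441
0.055 312.9591184154722 381.0033372789038
[ 0.4729 -0.239   0.0868] 1.5737 6.525
```

View pics/w5.png

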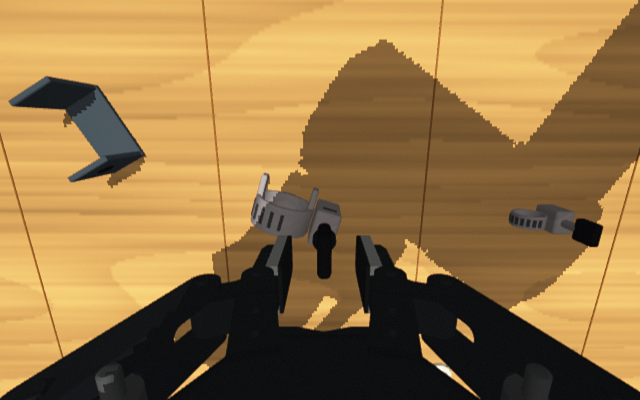

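>>> drive_tool:
  commands:
    - [0.0115,-0.0035,0,0,0,0]
    - [0.01,0,0,0,0,0]
    - [0,0,0,0,0,0]

```text
clock: 6.95
tool_pos: [0.4776, -0.2394, 0.0648]
tcp_rot: [-0.5, 0.499, 0.502, 0.499]
ft_force: [-0.3, -0.5, 0.9]
width: 0.4
```

>>> drive_tool:
  commands:
    - [0,0,0,0,0,0]
    - [0,0,0,0,0,0]
    - [0,0,0,0,0,0]
    - [0,0,0,0,0,0]
    - [0,0,0,0,0,0]
    - [0,0,0,0,0,0]
  fingers: -1
  force: 30

```text
clock: 7.7
tool_pos: [0.4783, -0.24, 0.0658]
tcp_rot: [0.501, -0.499, -0.501, -0.499]
ft_force: [-1.5, 0.2, -0.8]
width: 0.086
```

Run:
```python
from h import *
shot('w6');s=read_state();print(np.round(s['ft_force'],2),np.round(s['ft_torque'],3),s['width']*85)
crop('w6',130,330,220,430,3)
```

```text
[ 0.4783 -0.24    0.0658] 1.574 7.7
[0.13 0.12 0.2 ] [ 0.038 -0.101  0.057] 7.231426839611979
```

View pics/w6_z.png

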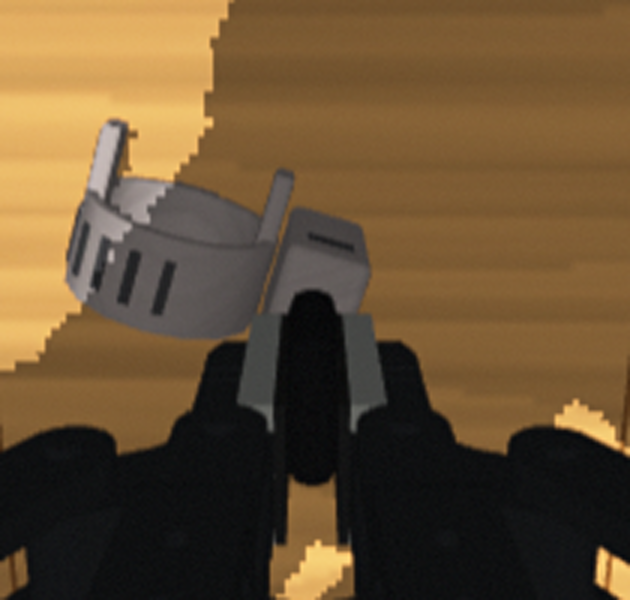

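>>> drive_tool:
  commands:
    - [-0.01,0,0,0,0,0]
    - [-0.03,0,0,0,0,0]
    - [-0.035,0,0.01,0,0,0]
    - [0,-0.004,0.03,0,0,0]
    - [0,-0.005,0.045,0,0,0]
    - [0,-0.005,0.045,0,0,0]
    - [0,-0.005,0.045,0,0,0]
    - [0,-0.005,0.045,0,0,0]
    - [0,-0.005,0.045,0,0,0]
    - [0,-0.005,0.045,0,0,0]
    - [0,-0.005,0.045,0,0,0]
    - [0,-0.005,0.045,0,0,0]
    - [0,-0.004,0.035,0,0,0]
    - [0,0,0.02,0,0,0]
    - [0,0,0,-0.1,0,0]
    - [0,0,0,-0.1,0,0]
    - [0,0,0,-0.1,0,0]
    - [0,0,0,-0.1,0,0]
    - [0,0,0,0,0,0]
  force: 50

```text
clock: 10.12
tool_pos: [0.5244, 0.2145, 0.1408]
tcp_rot: [-0.59, 0.391, 0.59, 0.39]
ft_force: [-0.1, 0.3, -2.3]
width: 0.077
```

Run:
```python
from h import *
shot('w7');s=read_state();print(np.round(s['ft_force'],2),np.round(s['ft_torque'],3),s['width']*85)
print(rel([.524,.215,.09],down(1.974)))
```

```text
[0.5244 0.2145 0.1408] 1.9723 10.125
[ 0.03 -0.57 -2.24] [ 0.014 -0.061 -0.008] 6.98376663182636
(array([0.0509, 0.0003, 0.0005]), array([-0.0022, -0.0002, -0.0006]))
```

View pics/w7.png

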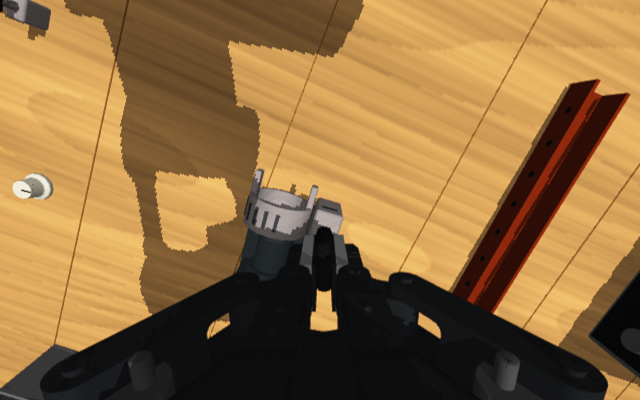

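>>> drive_tool:
  commands:
    - [0.025,0,0,0,0,0]
    - [0.025,0,0,0,0,0]
    - [0,0,0,0,0,0]
    - [0,0,0,0,0,0]

```text
clock: 10.68
tool_pos: [0.5253, 0.2153, 0.0916]
tcp_rot: [0.59, -0.39, -0.59, -0.39]
ft_force: [0.5, 0.7, -1.9]
width: 0.082
```

Run:
```python
from h import *
shot('w8');s=read_state();print(np.round(s['ft_force'],2),np.round(s['ft_torque'],3),s['width']*85)
crop('w8',150,300,220,380,5)
im=camera('side');cv2.imwrite('pics/s8.png',cv2.resize(im[220:300,250:350],None,fx=7,fy=7,interpolation=2))
```

```text
[0.5253 0.2153 0.0916] 1.9733 10.675
[ 0.96 -0.9  -2.79] [0.027 0.016 0.019] 6.775896940402096
```

View pics/w8_z.png

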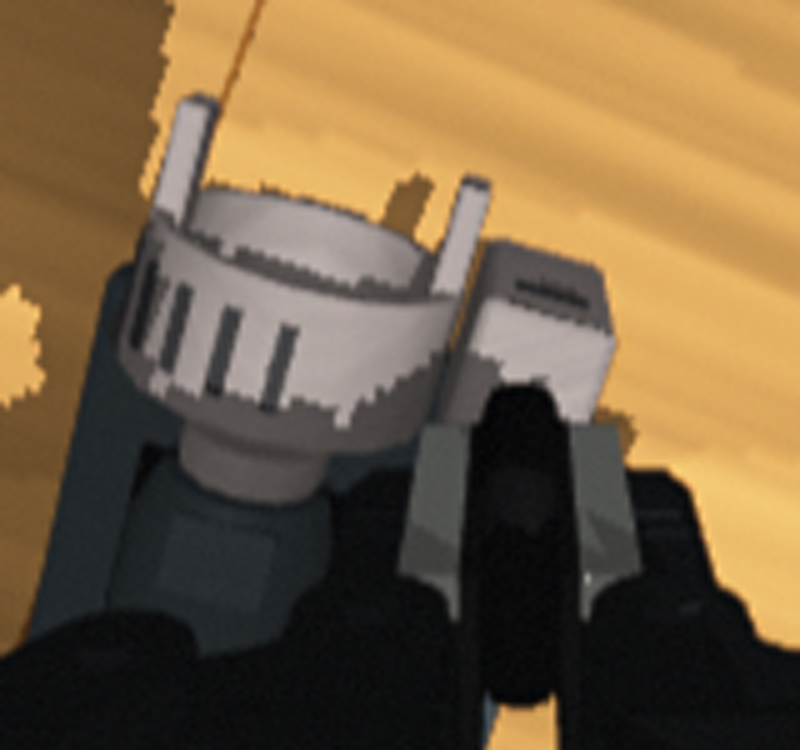

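View pics/s8.png

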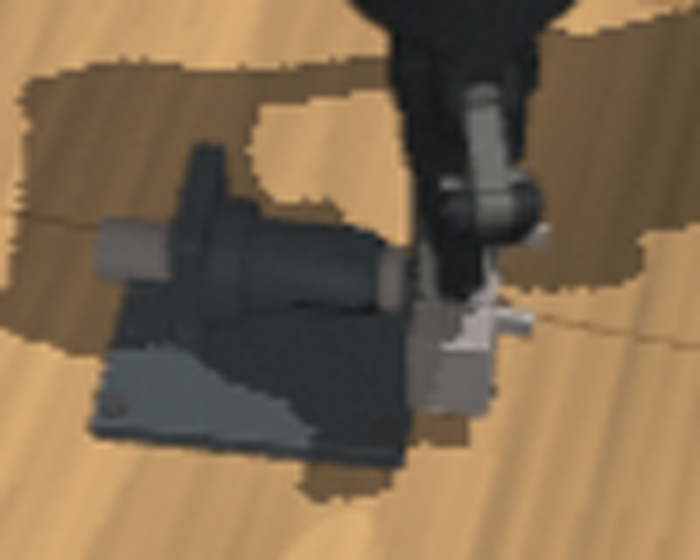

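```bash
cat > ov.py <<'E'
from h import *
def cyl(x0,x1,r0,r1,cz):
    a=np.linspace(0,2*np.pi,60);return np.vstack([np.c_[np.full(60,x),r*np.cos(a),cz+r*np.sin(a)] for x,r in((x0,r0),(x1,r1))])
def box(x0,x1,y0,y1,z0,z1): return np.array([(x,y,z) for x in(x0,x1) for y in(y0,y1) for z in(z0,z1)],float)
def Tm(pose,pts): # pose x,y,z,yaw (m)
    return np.array(pose[:3])+Ro.from_euler('z',pose[3]).apply(np.asarray(pts)/1000)
HOLD=[cyl(-49,-42,10.5,10.5,36),cyl(-34,0,15,15,36),cyl(0,12,20.5,20.5,36)]
HP=[[(-56,-31,10),(-56,49,10),(45,49,10),(45,-31,10)]]
CL=[cyl(-10,10,22,22,0),box(-13,13,22.5,40.5,-17,17),box(-24,-10,16.15,18.5,-5,5),box(-24,-10,-18.5,-16.15,-5,5)]
RING=[cyl(-10,-10,22,22,0),cyl(10,10,22,22,0)]
def over(tag,H,C,r0,r1,c0,c1,k,out):
    c=cal(tag);im=np.load(tag+'.npz')['im'][r0:r1,c0:c1];im=cv2.resize(im,None,fx=k,fy=k,interpolation=2)
    def pp(X): 
        a=np.array([proj(c,x) for x in X]);return np.c_[(a[:,1]-c0+.5)*k-.5,(a[:,0]-r0+.5)*k-.5].round().astype(np.int32)
    for g in HOLD: cv2.polylines(im,[cv2.convexHull(pp(Tm(H,g)))],True,(0,255,0),1)
    for g in HP: cv2.polylines(im,[pp(Tm(H,g))],True,(0,255,255),1)
    if C is not None:
        for g in CL: cv2.polylines(im,[cv2.convexHull(pp(Tm(C,g)))],True,(0,0,255),1)
    cv2.imwrite(f'pics/{out}.png',im)
E
python3 - <<'E'
from ov import *
H=[.5955,.191,0,.1155]
p,R,s=tool();print(p)
k=p+R[:,1]*.0018; yaw=.1155
C=np.r_[k[:2]-np.array([-np.sin(yaw),np.cos(yaw)])*.0315, .0915-.069+.022,yaw]  # guess
C[2]=.014+.0075+.022;print(C)
over('w8',H,C,150,300,220,380,5,'o8')
over('w2',H,None,120,290,270,400,4,'o2')
E
```

```text
[0.52568642 0.21544412 0.09205394]
[0.52766068 0.18344834 0.0435     0.1155    ]
```

View pics/o8.png

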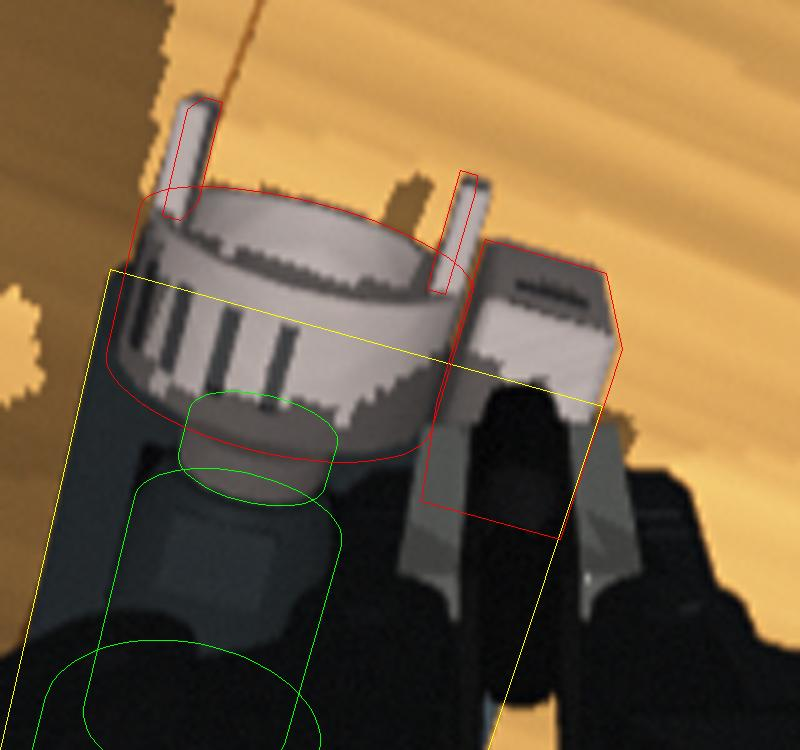

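View pics/o2.png

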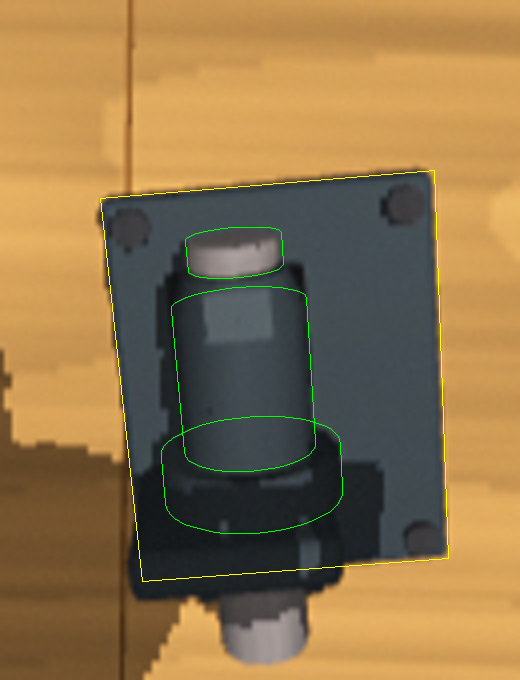

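```bash
cat >> ov.py <<'E'
CL=[cyl(-10,-10,22,22,0),cyl(10,10,22,22,0),box(-13,13,22.5,40.5,-22,12),box(-24,-10,16.15,20,-5,5),box(-24,-10,-20,-16.15,-5,5)]
E
python3 - <<'E' | tail -5
from ov import *
H=[.5955,.191,0,.1155]
over('w3',H,[.4675,-.2691,.022,-.284],160,260,250,360,6,'o3')
over('w4',H,[.4675,-.2691,.022,-.284],80,200,235,345,6,'o4')
C=[.5277,.1834,.0435,.1155]
C[2]=.0415
over('w8',H,C,150,300,220,380,5,'o8')
E
```

```text
(no output)
```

View pics/o3.png

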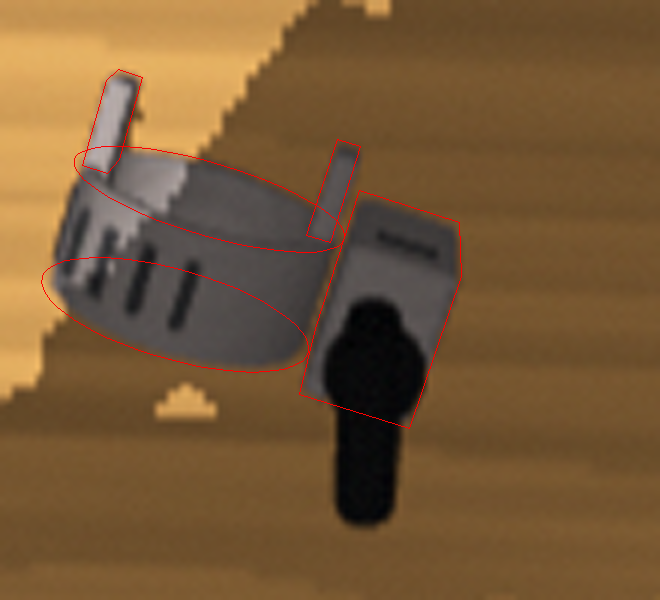

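View pics/o4.png

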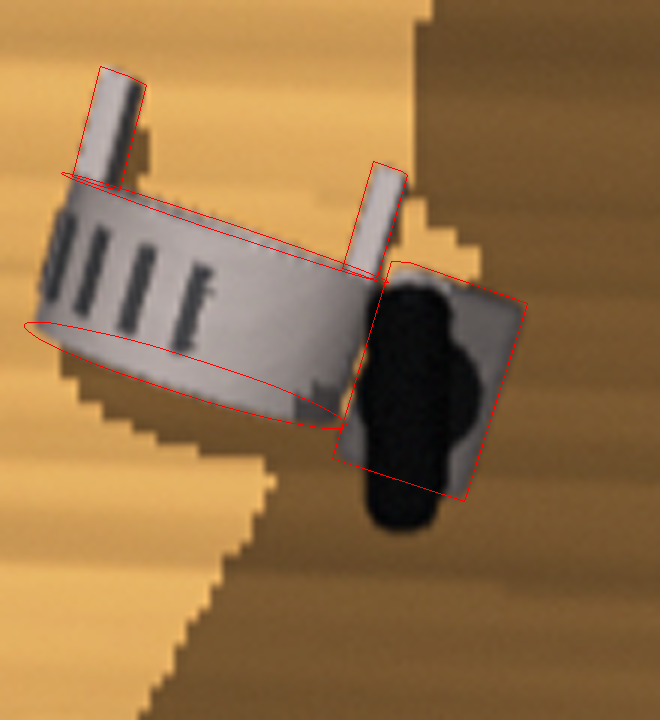

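View pics/o8.png

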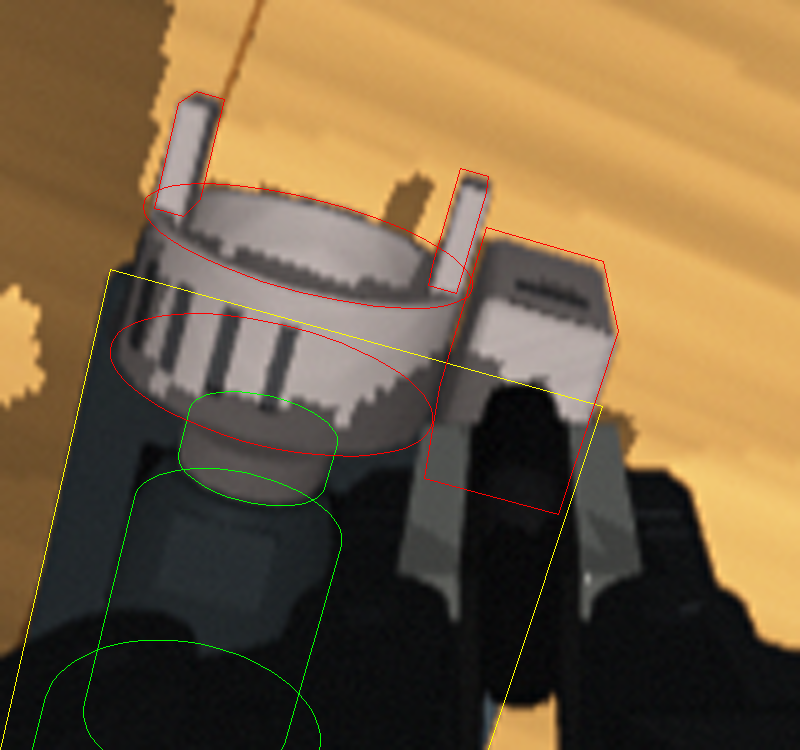

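>>> drive_tool:
  commands:
    - [0.0075,0,0,0,0,0]
    - [0,-0.0048,-0.0014,0,0,0]
    - [0,-0.0048,-0.0014,0,0,0]
    - [0,-0.0048,-0.0014,0,0,0]
    - [0,0,0,0,0,0]
    - [0,0,0,0,0,0]

```text
clock: 11.52
tool_pos: [0.5395, 0.217, 0.0832]
tcp_rot: [-0.59, 0.39, 0.59, 0.39]
ft_force: [-0.3, 0.3, -2.2]
width: 0.08
```

```bash
cat >> ov.py <<'E'
def st(H=[.5955,.191,0,.1155]):
    p,R,s=tool();d=p[:2]-np.array(H[:2]);u=np.array([np.cos(H[3]),np.sin(H[3])]);v=np.array([-u[1],u[0]])
    k=p+R[:,1]*.0018; d=k[:2]-np.array(H[:2])
    F=np.array(s['ft_force']);print('key in sleeve frame',(d@u*1e3).round(2),(d@v*1e3).round(2),'z',p[2].round(4),'psi',np.arctan2(R[1,2],R[0,2]).round(4),'F',(F[:2]@u).round(2),(F[:2]@v).round(2),F[2].round(2),'T',np.round(s['ft_torque'],3),'w',round(s['width']*85,2),s['clock'])
E
python3 - <<'E'
from ov import *
st()
shot('w9')
crop('w9',150,300,220,380,5)
im=camera('side');cv2.imwrite('pics/s9.png',cv2.resize(im[220:300,250:350],None,fx=7,fy=7,interpolation=2))
E
```

```text
key in sleeve frame -54.39 31.77 z 0.0832 psi 1.9741 F -0.23 0.33 -2.25 T [ 0.04  -0.057  0.016] w 6.79 11.525
[0.5395 0.217  0.0832] 1.9741 11.525
```

View pics/w9_z.png

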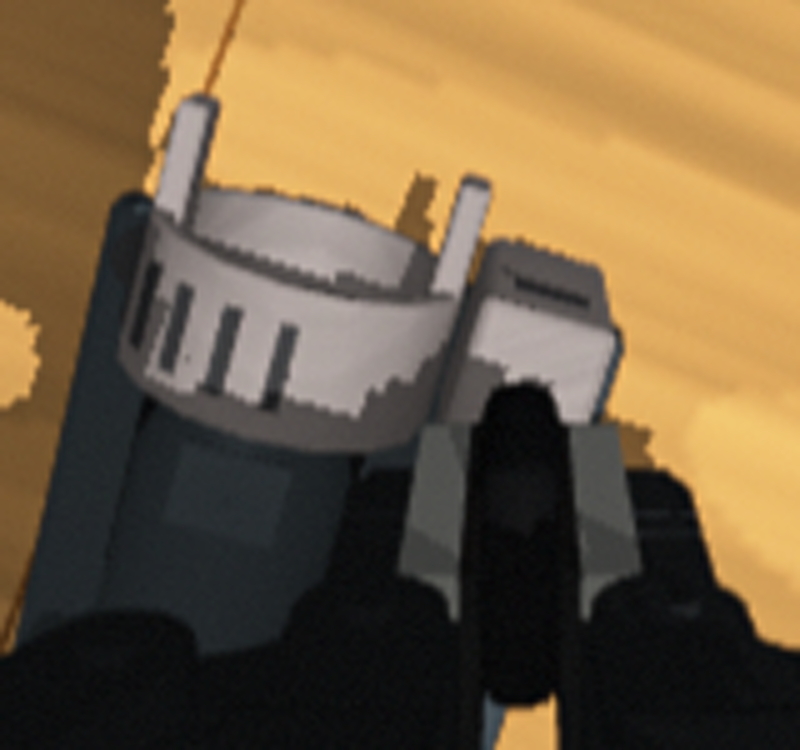

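View pics/s9.png

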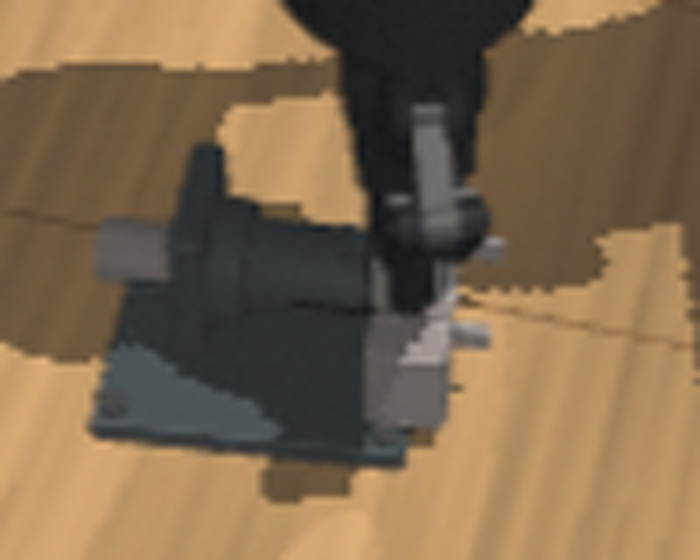

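>>> drive_tool:
  commands:
    - [0,-0.0038,-0.0011,0,0,0]
    - [0,-0.0038,-0.0011,0,0,0]
    - [0,0,0,0,0,0]

```text
clock: 12.0
tool_pos: [0.5481, 0.2181, 0.0834]
tcp_rot: [0.59, -0.39, -0.59, -0.39]
ft_force: [1.0, 0.1, -2.3]
width: 0.082
```

```bash
python3 -c "
from ov import *
st()"
```

```text
key in sleeve frame -45.71 31.84 z 0.0834 psi 1.9739 F 1.03 -0.06 -2.3 T [ 0.011 -0.    -0.015] w 6.99 12.0
```

>>> drive_tool:
  commands:
    - [0,-0.0038,-0.0011,0,0,0]
    - [0,0,0,0,0,0]

```text
clock: 12.25
tool_pos: [0.5518, 0.2185, 0.0833]
tcp_rot: [0.59, -0.39, -0.59, -0.39]
ft_force: [0.3, 0.6, -2.5]
width: 0.083
```

```bash
python3 -c "
from ov import *
st()"
```

```text
key in sleeve frame -41.92 31.83 z 0.0833 psi 1.9739 F 0.39 0.54 -2.54 T [ 0.043  0.016 -0.017] w 7.02 12.25
```

>>> drive_tool:
  commands:
    - [0,-0.0038,-0.0011,0,0,0]
    - [0,0,0,0,0,0]

```text
clock: 12.5
tool_pos: [0.5559, 0.219, 0.0834]
tcp_rot: [0.59, -0.39, -0.59, -0.39]
ft_force: [-0.2, -0.1, -1.9]
width: 0.084
```

```bash
python3 -c "
from ov import *
st()"
```

```text
key in sleeve frame -37.87 31.85 z 0.0834 psi 1.974 F -0.17 -0.03 -1.92 T [-0.017 -0.023 -0.006] w 7.11 12.5
```

>>> drive_tool:
  commands:
    - [0,-0.0038,-0.0011,0,0,0]
    - [0,0,0,0,0,0]

```text
clock: 12.75
tool_pos: [0.5598, 0.2195, 0.0834]
tcp_rot: [0.59, -0.39, -0.59, -0.39]
ft_force: [0.2, 0.2, -1.9]
width: 0.078
```

```bash
python3 -c "
from ov import *
st()"
```

```text
key in sleeve frame -33.92 31.9 z 0.0834 psi 1.974 F 0.26 0.19 -1.91 T [-0.077 -0.053 -0.005] w 6.61 12.75
```

>>> drive_tool:
  commands:
    - [0,-0.0038,-0.0011,0,0,0]
    - [0,0,0,0,0,0]

```text
clock: 13.0
tool_pos: [0.5637, 0.22, 0.0834]
tcp_rot: [0.59, -0.39, -0.59, -0.39]
ft_force: [0.7, -0.2, -1.5]
width: 0.084
```

```bash
python3 -c "
from ov import *
st()"
```

```text
key in sleeve frame -29.97 31.94 z 0.0834 psi 1.974 F 0.63 -0.32 -1.52 T [ 0.004 -0.028  0.06 ] w 7.16 13.0
```

>>> drive_tool:
  commands:
    - [0,-0.0038,-0.0011,0,0,0]
    - [0,-0.0038,-0.0011,0,0,0]
    - [0,0,0,0,0,0]

```text
clock: 13.38
tool_pos: [0.5717, 0.2209, 0.0834]
tcp_rot: [0.59, -0.39, -0.59, -0.39]
ft_force: [-0.1, -0.2, -2.0]
width: 0.085
```

```bash
python3 -c "
from ov import *
st()"
```

```text
key in sleeve frame -21.93 31.97 z 0.0834 psi 1.9739 F -0.09 -0.19 -1.95 T [-0.038 -0.017  0.021] w 7.22 13.375
```

>>> drive_tool:
  commands:
    - [0,-0.0038,-0.0011,0,0,0]
    - [0,-0.0019,-0.0006,0,0,0]
    - [0,0,0,0,0,0]

```text
clock: 13.75
tool_pos: [0.5772, 0.2216, 0.0833]
tcp_rot: [0.59, -0.39, -0.59, -0.39]
ft_force: [-0.1, -0.1, -2.4]
width: 0.075
```

```bash
python3 -c "
from ov import *
st()"
```

```text
key in sleeve frame -16.41 31.97 z 0.0833 psi 1.974 F -0.13 -0.11 -2.41 T [-0.091 -0.042  0.002] w 6.39 13.75
```

Now small steps with force checks until it touches the shoulder.

>>> drive_tool:
  commands:
    - [0,-0.0019,-0.0006,0,0,0]
    - [0,-0.0019,-0.0006,0,0,0]
    - [0,0,0,0,0,0]

```text
clock: 14.12
tool_pos: [0.5812, 0.222, 0.0834]
tcp_rot: [0.59, -0.39, -0.59, -0.39]
ft_force: [-1.2, -0.0, -2.8]
width: 0.08
```

```bash
python3 -c "
from ov import *
st()"
```

```text
key in sleeve frame -12.38 31.92 z 0.0834 psi 1.974 F -1.19 0.1 -2.78 T [-0.003 -0.048  0.057] w 6.81 14.125
```

>>> drive_tool:
  commands:
    - [0,-0.001,-0.0003,0,0,0]
    - [0,0,0,0,0,0]

```text
clock: 14.38
tool_pos: [0.582, 0.2221, 0.0833]
tcp_rot: [0.59, -0.39, -0.59, -0.39]
ft_force: [0.6, 0.5, -3.0]
width: 0.08
```

```bash
python3 -c "
from ov import *
st()"
```

```text
key in sleeve frame -11.52 31.91 z 0.0833 psi 1.974 F 0.64 0.46 -3.01 T [-0.007  0.006  0.007] w 6.82 14.375
```

>>> drive_tool:
  commands:
    - [0,-0.001,-0.0003,0,0,0]
    - [0,0,0,0,0,0]

```text
clock: 14.62
tool_pos: [0.5831, 0.2222, 0.0833]
tcp_rot: [0.59, -0.39, -0.59, -0.39]
ft_force: [-0.4, -0.1, -2.2]
width: 0.084
```

```bash
python3 -c "
from ov import *
st()"
```

```text
key in sleeve frame -10.43 31.89 z 0.0833 psi 1.974 F -0.4 -0.08 -2.16 T [-0.025 -0.038 -0.041] w 7.13 14.625
```

>>> drive_tool:
  commands:
    - [0,-0.001,-0.0003,0,0,0]
    - [0,0,0,0,0,0]

```text
clock: 14.88
tool_pos: [0.5839, 0.2223, 0.0833]
tcp_rot: [-0.59, 0.39, 0.59, 0.39]
ft_force: [0.9, -0.7, -1.8]
width: 0.086
```

```bash
python3 -c "
from ov import *
st()"
```

```text
key in sleeve frame -9.6 31.92 z 0.0833 psi 1.974 F 0.86 -0.82 -1.76 T [-0.036  0.053 -0.064] w 7.3 14.875
```

>>> drive_tool:
  commands:
    - [0,-0.001,-0.0003,0,0,0]
    - [0,0,0,0,0,0]

```text
clock: 15.12
tool_pos: [0.5842, 0.2223, 0.083]
tcp_rot: [-0.589, 0.39, 0.591, 0.389]
ft_force: [-1.9, -0.4, -2.7]
width: 0.076
```

```bash
python3 -c "
from ov import *
st();shot('w10');crop('w10',150,300,220,380,5)
im=camera('side');cv2.imwrite('pics/s10.png',cv2.resize(im[220:300,250:350],None,fx=7,fy=7,interpolation=2))"
```

```text
key in sleeve frame -9.39 31.9 z 0.083 psi 1.9739 F -1.98 -0.17 -2.74 T [0.033 0.422 0.022] w 6.49 15.125
[0.5842 0.2223 0.083 ] 1.9739 15.125
```

View pics/w10_z.png

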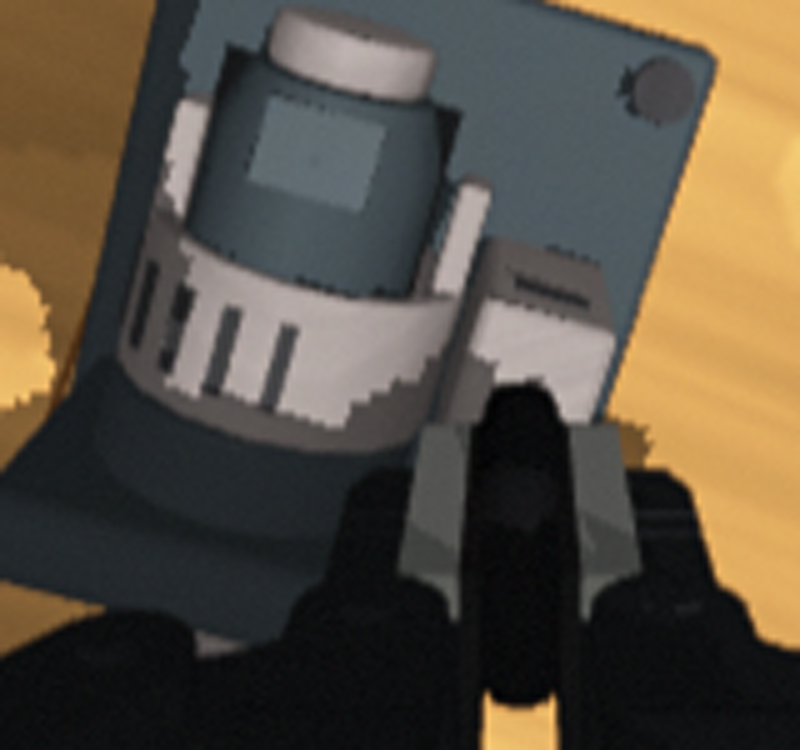

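View pics/s10.png

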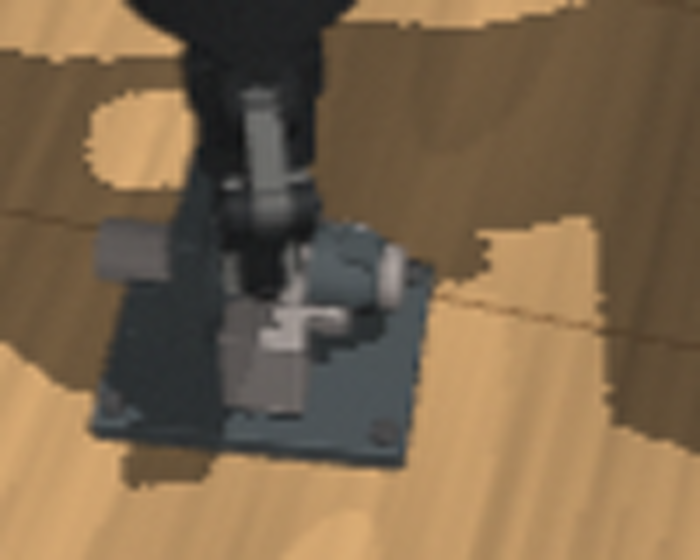

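```bash
cat >> ov.py <<'E'
def tq(n=8):
    A=[]
    for i in range(n):
        s=read_state();A.append([s['joint_torque'][5],s['ft_torque'][2],*s['ft_force'],s['clock']]);camera('wrist')
    A=np.array(A);print('j6',A[:,0].round(4));print('Tz mean',A[:,1].mean().round(4),'sd',A[:,1].std().round(4),'F',A[:,2:5].mean(0).round(2),A[-1,5]);st()
E
python3 -c "
from ov import *
tq(6)"
```

```text
j6 [-0.0281 -0.0298 -0.0315 -0.0332 -0.035  -0.0368]
Tz mean -0.052 sd 0.0231 F [-2.98 -0.26 -1.99] 15.475
key in sleeve frame -9.31 31.87 z 0.0831 psi 1.974 F -4.29 0.09 -2.52 T [-0.029  0.776 -0.052] w 6.64 15.525
```

>>> drive_tool:
  commands:
    - [0,0.0005,0.0001,0,0,0]
    - [0,0,-0.0002,0.1,0,0]
    - [0,0,-0.0002,0.1,0,0]
    - [0,0,-0.0002,0.1,0,0]
    - [0,0,0,0,0,0]

```text
clock: 16.15
tool_pos: [0.5847, 0.2213, 0.0833]
tcp_rot: [0.526, -0.473, -0.525, -0.473]
ft_force: [-2.5, -2.0, -2.7]
width: 0.076
```

```bash
python3 -c "
from ov import *
tq(4)
shot('w11');crop('w11',150,300,220,380,5)"
```

```text
j6 [ 0.1501  0.0066 -0.0284 -0.0318]
Tz mean -0.0226 sd 0.0203 F [-2.61 -1.54 -2.56] 16.3
key in sleeve frame -8.98 31.37 z 0.0833 psi 1.6751 F -3.23 -1.9 -2.41 T [-0.408  0.57  -0.035] w 6.67 16.35
[0.5848 0.2213 0.0833] 1.6751 16.35
```

View pics/w11_z.png

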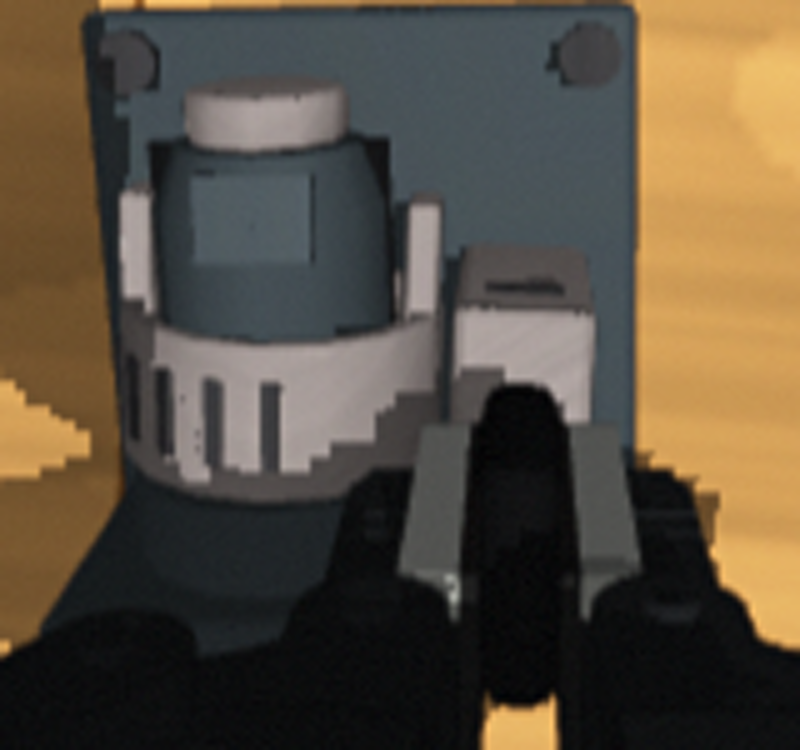

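>>> drive_tool:
  commands:
    - [0,0,-0.0001,0.05,0,0]
    - [0,0,0,0,0,0]

```text
clock: 16.65
tool_pos: [0.5848, 0.2213, 0.0833]
tcp_rot: [0.514, -0.486, -0.513, -0.486]
ft_force: [-3.5, -1.4, -2.1]
width: 0.085
```

```bash
python3 -c "
from ov import *
A=[]
for i in range(6):
    s=read_state();A.append([s['joint_torque'][5],*s['ft_torque'],*s['ft_force'],s['qvel'][5],s['clock']]);camera('wrist')
print(np.array(A).round(3));st()"
```

```text
[[ 1.230e-01 -4.900e-01  4.960e-01  2.800e-02 -3.538e+00 -1.413e+00
  -2.129e+00 -8.000e-03  1.665e+01]
 [ 5.200e-02 -5.160e-01  5.280e-01  4.200e-02 -1.879e+00 -2.098e+00
  -1.640e+00  4.000e-03  1.670e+01]
 [ 4.000e-02 -5.630e-01  6.100e-01  1.700e-02 -2.853e+00 -3.776e+00
  -2.556e+00  4.000e-03  1.675e+01]
 [ 4.200e-02 -6.120e-01  6.450e-01  2.600e-02 -2.376e+00 -3.176e+00
  -2.812e+00  4.000e-03  1.680e+01]
 [ 4.700e-02 -6.460e-01  5.480e-01  8.400e-02 -3.183e+00 -3.500e+00
  -2.828e+00  3.000e-03  1.685e+01]
 [ 5.100e-02 -6.990e-01  5.230e-01  5.000e-02 -2.151e+00 -3.233e+00
  -1.653e+00  1.000e-03  1.690e+01]]
key in sleeve frame -8.93 31.47 z 0.0833 psi 1.6245 F -3.58 -2.94 -2.37 T [-0.712  0.565  0.051] w 6.73 16.95
```

>>> drive_tool:
  commands:
    - [0,0.0002,-0.0006,0.1,0,0]
    - [0,0,-0.0002,0.1,0,0]
    - [0,0,-0.0002,0.1,0,0]
    - [0,0,-0.0001,0.05,0,0]
    - [0,0,0,0,0,0]

```text
clock: 17.58
tool_pos: [0.5847, 0.2208, 0.0834]
tcp_rot: [-0.421, 0.568, 0.421, 0.569]
ft_force: [-2.9, -2.2, -1.9]
width: 0.075
```

```bash
cat >> ov.py <<'E'
def tr(n=5,tag=None):
    A=[]
    for i in range(n):
        s=read_state();A.append([s['joint_torque'][5],*s['ft_torque'],*s['ft_force'],s['clock']])
        if i==0 and tag: shot(tag);crop(tag,130,300,200,400,4)
        else: camera('wrist')
    print(np.array(A).round(3));print(np.mean(A,0).round(3)[:7]);st()
E
python3 -c "
from ov import *
tr(5,'w12')"
```

```text
[0.5847 0.2208 0.0834] 1.2747 17.575
[[ 1.2200e-01 -3.7600e-01  5.4500e-01  2.7000e-02 -2.8810e+00 -2.1890e+00
  -1.9270e+00  1.7575e+01]
 [ 4.6000e-02 -3.3000e-01  5.7200e-01  1.0000e-03 -2.5470e+00 -2.1880e+00
  -2.1680e+00  1.7625e+01]
 [ 3.1000e-02 -3.5300e-01  5.2600e-01  2.0000e-02 -2.1090e+00 -7.4400e-01
  -2.4690e+00  1.7675e+01]
 [ 3.0000e-02 -3.6300e-01  4.7900e-01 -3.5000e-02 -2.4870e+00 -8.8700e-01
  -3.1100e+00  1.7725e+01]
 [ 3.3000e-02 -3.2700e-01  5.2800e-01  1.0800e-01 -2.1310e+00 -1.8180e+00
  -1.1790e+00  1.7775e+01]]
[ 0.052 -0.35   0.53   0.024 -2.431 -1.565 -2.17 ]
key in sleeve frame -8.99 31.54 z 0.0834 psi 1.2742 F -2.46 -0.24 -2.97 T [-0.243  0.506  0.059] w 6.73 17.825
```

View pics/w12_z.png

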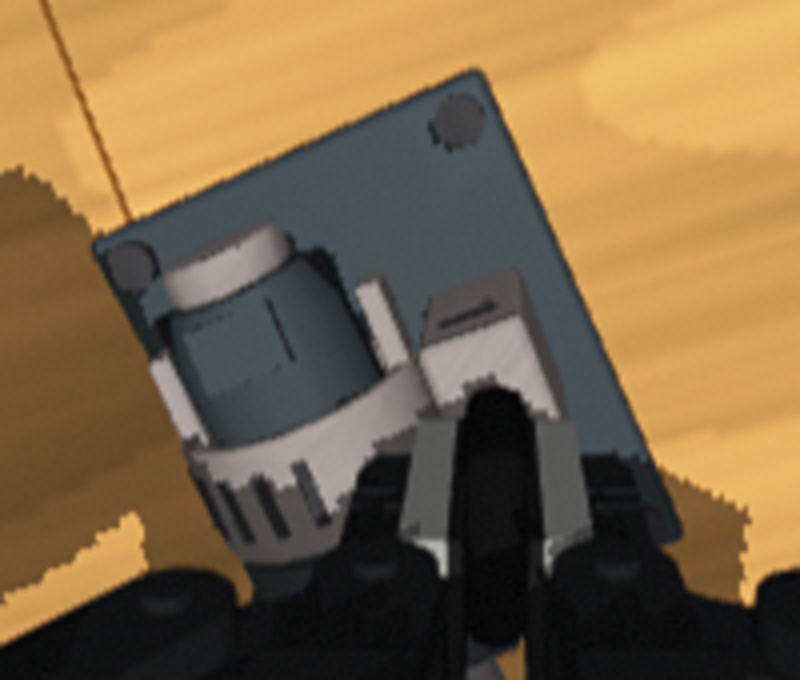

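Run:
```python
from ov import *
H=[.5955,.191,0,.1155]
p=np.load('w12.npz')['p'];R=np.load('w12.npz')['Rt']
k=p+R[:,1]*.0018
ims=[]
for yaw in (.1155,.03):
    C=np.r_[k[:2]-np.array([-np.sin(yaw),np.cos(yaw)])*.0315,.0365,yaw];u=np.array([np.cos(.1155),np.sin(.1155)])
    print(yaw,(C[:2]-H[:2])@u,(C[:2]-H[:2])@[-u[1],u[0]])
    over('w12',H,C,160,280,210,360,5,'o12_%d'%(yaw*100))
    ims.append(cv2.imread('pics/o12_%d.png'%(yaw*100))[:, :])
cv2.imwrite('pics/o12.png',cv2.resize(np.vstack(ims),None,fx=.66,fy=.5) if 0 else ims[0])
```

```text
0.1155 -0.008988736055948894 0.00010387024223577055
0.03 -0.011678705866659977 0.00021893655714630574
```

View pics/o12_11.png

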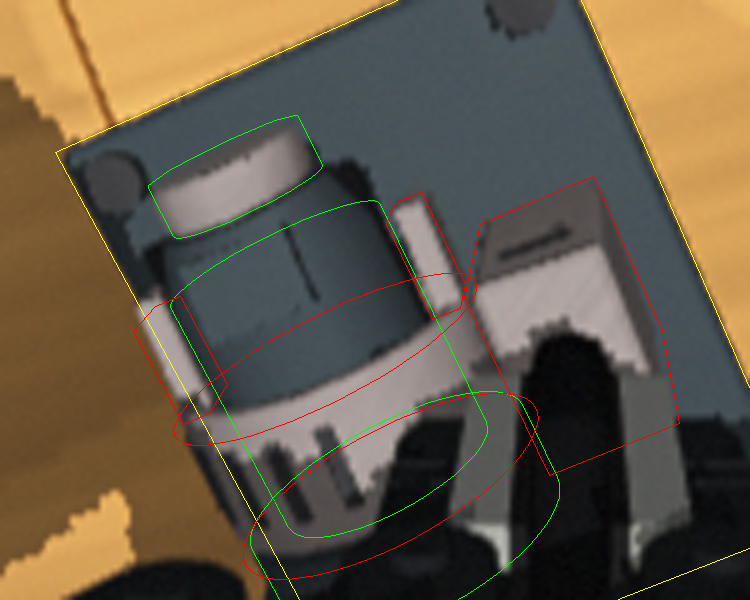

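View pics/o12_3.png

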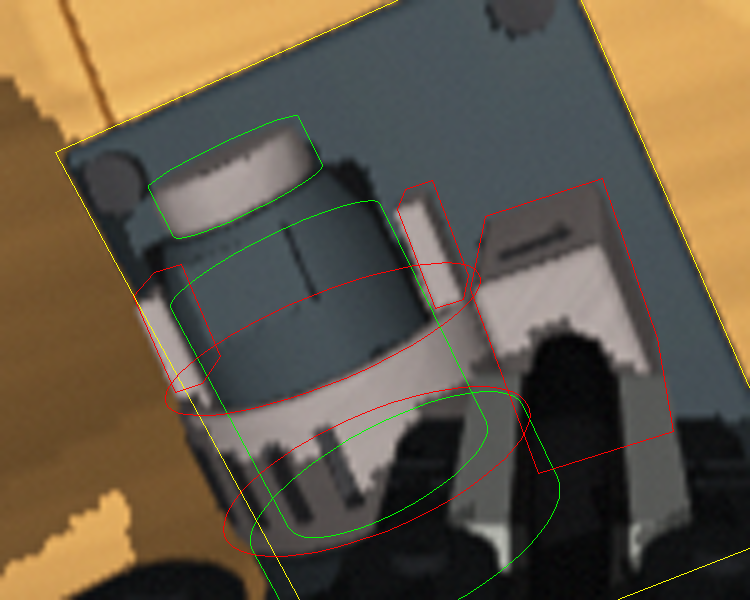

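>>> drive_tool:
  commands:
    - [0,0,-0.0001,0.05,0,0]
    - [0,0,-0.0001,0.05,0,0]
    - [0,0,-0.0001,0.05,0,0]
    - [0,0,0,0,0,0]

```text
clock: 18.32
tool_pos: [0.5845, 0.2205, 0.0834]
tcp_rot: [-0.377, 0.598, 0.377, 0.598]
ft_force: [-2.4, -1.0, -1.9]
width: 0.077
```

```bash
python3 -c "
from ov import *
tr(4)"
```

```text
[[ 0.118 -0.228  0.461  0.04  -2.432 -1.018 -1.857 18.325]
 [ 0.044 -0.13   0.447  0.068 -2.77  -0.241 -1.711 18.375]
 [ 0.029 -0.144  0.505  0.058 -2.72  -1.421 -2.764 18.425]
 [ 0.029 -0.122  0.523  0.068 -1.849 -0.485 -1.885 18.475]]
[ 0.055 -0.156  0.484  0.058 -2.442 -0.791 -2.054]
key in sleeve frame -8.99 31.53 z 0.0834 psi 1.1244 F -2.12 -1.21 -1.94 T [-0.123  0.5    0.008] w 6.75 18.525
```

>>> drive_tool:
  commands:
    - [0,0,-0.0001,0.05,0,0]
    - [0,0,-0.0001,0.05,0,0]
    - [0,0,0,0,0,0]

```text
clock: 18.9
tool_pos: [0.5846, 0.2201, 0.0834]
tcp_rot: [-0.347, 0.616, 0.347, 0.617]
ft_force: [-1.6, -0.8, -1.8]
width: 0.075
```

```bash
python3 -c "
from ov import *
tr(4)"
```

```text
[[ 1.300e-01 -2.030e-01  3.910e-01  5.700e-02 -1.553e+00 -7.710e-01
  -1.799e+00  1.890e+01]
 [ 5.600e-02 -2.350e-01  3.320e-01 -1.000e-03 -1.418e+00 -5.880e-01
  -2.611e+00  1.895e+01]
 [ 4.200e-02 -2.250e-01  3.300e-01  7.000e-02 -1.035e+00 -6.860e-01
  -3.030e+00  1.900e+01]
 [ 4.300e-02 -1.930e-01  3.430e-01  1.900e-02 -1.072e+00 -1.463e+00
  -2.048e+00  1.905e+01]]
[ 0.068 -0.214  0.349  0.036 -1.27  -0.877 -2.372]
key in sleeve frame -8.84 31.2 z 0.0834 psi 1.0246 F -1.72 -0.67 -1.93 T [-0.233  0.323  0.077] w 6.86 19.1
```

>>> drive_tool:
  commands:
    - [0,-0.0005,0.0004,0,0,0]
    - [0,0,0,0,0,0]
    - [0,0,0,0,0,0]

```text
clock: 19.48
tool_pos: [0.5848, 0.2201, 0.0832]
tcp_rot: [-0.346, 0.617, 0.347, 0.616]
ft_force: [-1.9, -1.7, -1.7]
width: 0.086
```

Run:
```python
from ov import *
tr(3,'w13')
H=[.5955,.191,0,.1155]
p=np.load('w13.npz')['p'];R=np.load('w13.npz')['Rt']
k=p+R[:,1]*.0018;yaw=.05
C=np.r_[k[:2]-np.array([-np.sin(yaw),np.cos(yaw)])*.0315,.0365,yaw]
over('w13',H,C,140,280,210,360,5,'o13')
```

```text
[0.5848 0.2201 0.0832] 1.0241 19.475
[[ 0.048 -0.25   0.498  0.072 -1.869 -1.686 -1.735 19.475]
 [ 0.048 -0.261  0.489  0.089 -2.442 -1.562 -3.046 19.525]
 [ 0.048 -0.286  0.472  0.064 -1.818 -0.979 -1.418 19.575]]
[ 0.048 -0.266  0.486  0.075 -2.043 -1.409 -2.066]
key in sleeve frame -8.73 31.23 z 0.0833 psi 1.0241 F -2.71 -0.92 -2.13 T [-0.237  0.488  0.02 ] w 6.7 19.625
```

View pics/o13.png

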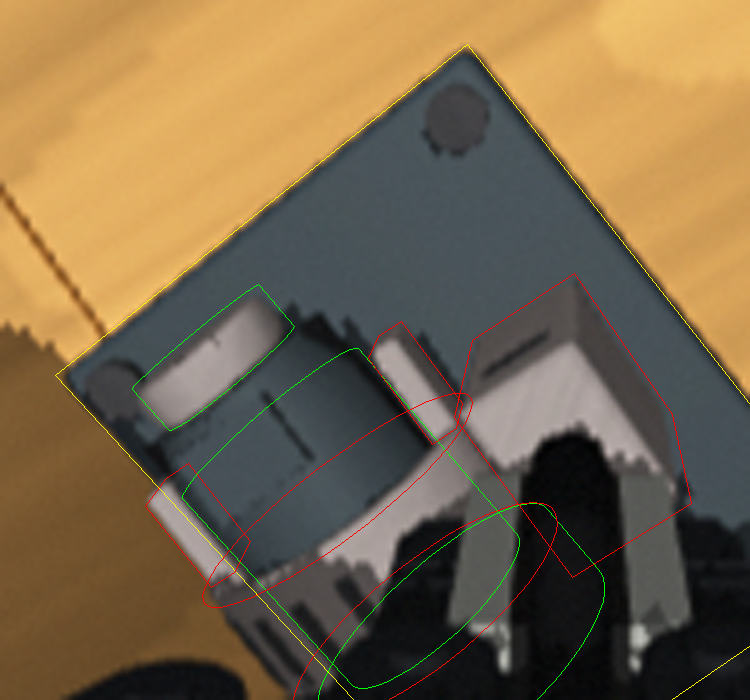

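>>> drive_tool:
  commands:
    - [0,0,-0.0001,0.05,0,0]
    - [0,0,-0.0001,0.05,0,0]
    - [0,0,0,0,0,0]

```text
clock: 20.0
tool_pos: [0.5847, 0.22, 0.0833]
tcp_rot: [-0.315, 0.633, 0.315, 0.633]
ft_force: [-3.0, -1.3, -2.6]
width: 0.082
```

```bash
python3 -c "
from ov import *
tr(4)"
```

```text
[[ 1.300e-01 -2.250e-01  5.150e-01  5.600e-02 -3.022e+00 -1.273e+00
  -2.608e+00  2.000e+01]
 [ 5.400e-02 -2.310e-01  5.670e-01  1.100e-02 -3.834e+00 -7.650e-01
  -2.448e+00  2.005e+01]
 [ 3.800e-02 -2.450e-01  5.720e-01  3.900e-02 -1.986e+00 -1.319e+00
  -2.015e+00  2.010e+01]
 [ 3.700e-02 -2.340e-01  5.660e-01  7.500e-02 -2.474e+00 -1.503e+00
  -3.256e+00  2.015e+01]]
[ 0.065 -0.234  0.555  0.045 -2.829 -1.215 -2.582]
key in sleeve frame -8.69 31.27 z 0.0833 psi 0.9245 F -3.29 -0.87 -2.1 T [-0.246  0.566  0.013] w 6.85 20.2
```

>>> drive_tool:
  commands:
    - [0,0,-0.0001,0.05,0,0]
    - [0,0,-0.0001,0.05,0,0]
    - [0,0,0,0,0,0]

```text
clock: 20.58
tool_pos: [0.5846, 0.2198, 0.0833]
tcp_rot: [-0.283, 0.648, 0.283, 0.648]
ft_force: [-3.0, -1.2, -1.8]
width: 0.08
```

```bash
python3 -c "
from ov import *
tr(4)"
```

```text
[[ 0.137 -0.204  0.561  0.086 -3.04  -1.236 -1.752 20.575]
 [ 0.062 -0.163  0.536  0.038 -2.736 -0.882 -2.647 20.625]
 [ 0.048 -0.161  0.582  0.041 -2.16  -0.886 -2.535 20.675]
 [ 0.048 -0.158  0.55   0.037 -2.852 -0.995 -2.489 20.725]]
[ 0.073 -0.172  0.557  0.051 -2.697 -1.    -2.356]
key in sleeve frame -8.65 31.28 z 0.0833 psi 0.8245 F -2.3 -0.9 -2.33 T [-0.203  0.595  0.006] w 6.97 20.775
```

>>> drive_tool:
  commands:
    - [0,0,-0.0001,0.05,0,0]
    - [0,0,-0.0001,0.05,0,0]
    - [0,0,0,0,0,0]

```text
clock: 21.15
tool_pos: [0.5845, 0.2197, 0.0833]
tcp_rot: [-0.251, 0.661, 0.251, 0.661]
ft_force: [-2.5, -0.8, -2.5]
width: 0.082
```

```bash
python3 -c "
from ov import *
tr(4)"
```

```text
[[ 1.390e-01 -1.720e-01  5.330e-01  2.900e-02 -2.469e+00 -8.200e-01
  -2.474e+00  2.115e+01]
 [ 6.700e-02 -1.860e-01  5.800e-01  3.700e-02 -2.924e+00 -1.066e+00
  -2.220e+00  2.120e+01]
 [ 5.300e-02 -2.060e-01  5.570e-01  1.900e-02 -2.545e+00  1.450e-01
  -2.521e+00  2.125e+01]
 [ 5.300e-02 -1.400e-01  5.010e-01  1.700e-02 -3.020e+00 -1.201e+00
  -3.102e+00  2.130e+01]]
[ 0.078 -0.176  0.543  0.025 -2.739 -0.735 -2.579]
key in sleeve frame -8.58 31.26 z 0.0833 psi 0.7245 F -2.62 0.28 -2.49 T [-0.156  0.511  0.079] w 7.04 21.35
```

>>> drive_tool:
  commands:
    - [0,0,-0.0001,0.05,0,0]
    - [0,0,-0.0001,0.05,0,0]
    - [0,0,0,0,0,0]

```text
clock: 21.72
tool_pos: [0.5844, 0.2196, 0.0833]
tcp_rot: [-0.217, 0.673, 0.217, 0.673]
ft_force: [-2.0, -0.9, -2.8]
width: 0.079
```

```bash
python3 -c "
from ov import *
tr(4)"
```

```text
[[ 1.4900e-01 -6.3000e-02  5.5500e-01  7.5000e-02 -1.9620e+00 -8.9000e-01
  -2.8050e+00  2.1725e+01]
 [ 7.6000e-02 -6.8000e-02  5.2800e-01  2.5000e-02 -2.3130e+00 -9.2900e-01
  -3.4790e+00  2.1775e+01]
 [ 6.3000e-02 -4.2000e-02  5.2200e-01  1.7000e-02 -2.2950e+00 -3.9300e-01
  -2.4600e+00  2.1825e+01]
 [ 6.3000e-02 -6.8000e-02  6.0400e-01  1.1000e-01 -2.8800e+00 -1.4930e+00
  -2.5160e+00  2.1875e+01]]
[ 0.088 -0.06   0.552  0.057 -2.362 -0.926 -2.815]
key in sleeve frame -8.55 31.25 z 0.0833 psi 0.6245 F -1.26 -0.06 -2.81 T [-0.02   0.537  0.013] w 6.84 21.925
```

>>> drive_tool:
  commands:
    - [0,0,-0.0001,0.05,0,0]
    - [0,0,-0.0001,0.05,0,0]
    - [0,0,0,0,0,0]

```text
clock: 22.3
tool_pos: [0.5843, 0.2195, 0.0833]
tcp_rot: [-0.183, 0.683, 0.184, 0.683]
ft_force: [-2.6, -0.9, -2.7]
width: 0.08
```

```bash
python3 -c "
from ov import *
tr(4)"
```

```text
[[ 1.520e-01 -9.000e-03  5.040e-01  1.300e-02 -2.646e+00 -8.720e-01
  -2.673e+00  2.230e+01]
 [ 7.900e-02 -2.900e-02  5.110e-01  6.000e-02 -3.166e+00 -1.247e+00
  -3.136e+00  2.235e+01]
 [ 6.600e-02 -2.200e-02  4.390e-01  1.340e-01 -2.645e+00 -1.165e+00
  -3.669e+00  2.240e+01]
 [ 6.700e-02  3.300e-02  4.540e-01  7.200e-02 -2.458e+00 -4.800e-01
  -2.493e+00  2.245e+01]]
[ 0.091 -0.007  0.477  0.07  -2.729 -0.941 -2.993]
key in sleeve frame -8.52 31.28 z 0.0833 psi 0.5245 F -2.99 -0.6 -3.2 T [-0.033  0.494  0.068] w 6.81 22.5
```

>>> drive_tool:
  commands:
    - [0,0,-0.0001,0.05,0,0]
    - [0,0,-0.0001,0.05,0,0]
    - [0,0,0,0,0,0]

```text
clock: 22.88
tool_pos: [0.5842, 0.2195, 0.0833]
tcp_rot: [-0.149, 0.691, 0.149, 0.691]
ft_force: [-2.5, -0.1, -2.2]
width: 0.077
```

Run:
```python
from ov import *
tr(12,'w14')
H=[.5955,.191,0,.1155]
p=np.load('w14.npz')['p'];R=np.load('w14.npz')['Rt']
k=p+R[:,1]*.0018;yaw=.05
C=np.r_[k[:2]-np.array([-np.sin(yaw),np.cos(yaw)])*.0315,.0365,yaw]
over('w14',H,C,140,280,210,360,5,'o14')
```

```text
[0.5842 0.2195 0.0833] 0.4249 22.875
[[ 1.6200e-01  7.0000e-02  4.9300e-01  6.7000e-02 -2.4960e+00 -1.0300e-01
  -2.1890e+00  2.2875e+01]
 [ 8.9000e-02  9.5000e-02  4.8000e-01  4.9000e-02 -2.2110e+00  3.7700e-01
  -3.9760e+00  2.2925e+01]
 [ 7.6000e-02  9.3000e-02  4.6700e-01  1.5700e-01 -2.4770e+00  1.7800e-01
  -3.3080e+00  2.2975e+01]
 [ 7.7000e-02  6.1000e-02  4.1400e-01  7.6000e-02 -2.2240e+00  5.6700e-01
  -3.3070e+00  2.3025e+01]
 [ 8.0000e-02  9.7000e-02  4.5600e-01  5.0000e-02 -2.3850e+00  9.0000e-03
  -4.5410e+00  2.3075e+01]
 [ 8.4000e-02  1.4400e-01  3.9900e-01  1.9000e-02 -1.7730e+00  8.2800e-01
  -2.6320e+00  2.3125e+01]
 [ 8.7000e-02  9.8000e-02  4.5700e-01  1.2300e-01 -3.1090e+00 -3.9000e-01
  -2.6870e+00  2.3175e+01]
 [ 8.9000e-02  1.3800e-01  4.6200e-01  1.0400e-01 -2.2970e+00  1.4890e+00
  -2.2950e+00  2.3225e+01]
 [ 9.1000e-02  1.1600e-01  3.8600e-01  1.2000e-01 -2.9980e+00  3.3400e-01
  -3.1290e+00  2.3275e+01]
 [ 9.2000e-02  1.5200e-01  3.9600e-01  9.9000e-02 -2.1360e+00  1.2640e+00
  -3.4460e+00  2.3325e+01]
 [ 9.4000e-02  1.4700e-01  4.1100e-01  9.7000e-02 -2.2740e+00  1.0550e+00
  -2.5920e+00  2.3375e+01]
 [ 9.5000e-02  1.6400e-01  4.3200e-01  8.6000e-02 -2.1290e+00  1.4170e+00
  -3.8120e+00  2.3425e+01]]
[ 0.093  0.115  0.438  0.087 -2.376  0.585 -3.159]
key in sleeve frame -8.48 31.28 z 0.0834 psi 0.4241 F -1.84 0.66 -2.96 T [0.155 0.426 0.104] w 6.5 23.475
```

View pics/o14.png

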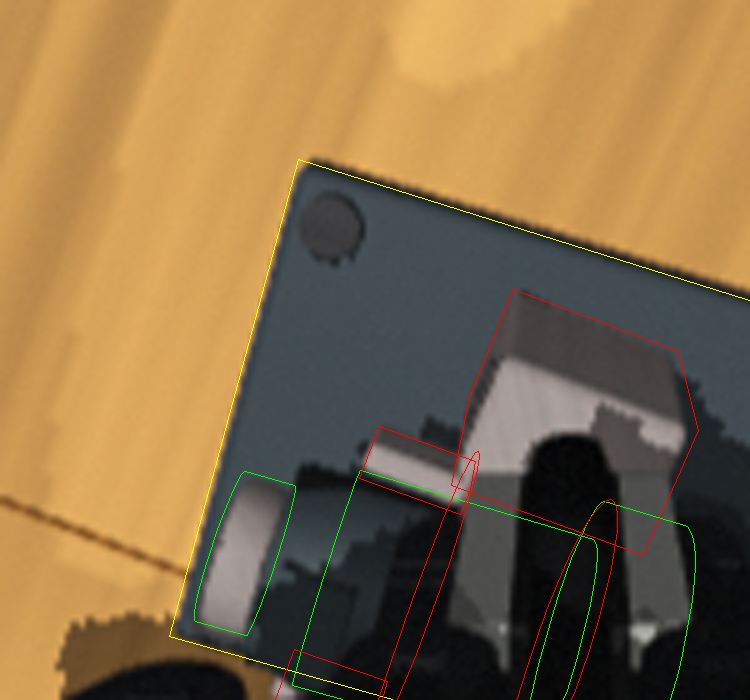

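>>> drive_tool:
  commands:
    - [0,0,-0.0001,0.05,0,0]
    - [0,0,0,0.05,0,0]
    - [0,0,0,0,0,0]

```text
clock: 23.85
tool_pos: [0.584, 0.2194, 0.0833]
tcp_rot: [-0.114, 0.698, 0.114, 0.698]
ft_force: [-3.1, 0.7, -3.3]
width: 0.082
```

```bash
python3 -c "
from ov import *
tr(12)" | tail -12
```

```text
[ 9.400e-02  2.280e-01  3.550e-01  9.300e-02 -2.061e+00  1.684e+00
  -2.712e+00  2.420e+01]
 [ 9.600e-02  2.290e-01  4.410e-01  1.360e-01 -2.077e+00  4.860e-01
  -2.415e+00  2.425e+01]
 [ 9.700e-02  2.780e-01  4.270e-01  7.100e-02 -1.989e+00  6.170e-01
  -3.014e+00  2.430e+01]
 [ 9.800e-02  2.660e-01  3.630e-01  1.000e-01 -2.073e+00 -3.490e-01
  -3.147e+00  2.435e+01]
 [ 9.800e-02  2.500e-01  4.080e-01  7.500e-02 -1.674e+00  5.430e-01
  -4.065e+00  2.440e+01]]
[ 0.1    0.219  0.408  0.097 -2.119  0.653 -3.094]
key in sleeve frame -8.49 31.24 z 0.0833 psi 0.324 F -2.99 0.97 -1.93 T [0.214 0.42  0.106] w 6.86 24.45
```

Add to ov.py:
```python
def tj(n=10):
    A=[]
    for i in range(n):
        s=read_state();A.append([s['joint_torque'][5],*s['ft_torque'],*s['ft_force']]);camera('wrist')
    A=np.array(A);print('j6',A[:,0].round(3),'T',A[2:,1:4].mean(0).round(3),'F',A[:,4:].mean(0).round(2));st()
```

```text
(no output)
```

>>> drive_tool:
  commands:
    - [0,0,-0.0001,0.05,0,0]
    - [0,0,-0.0001,0.05,0,0]
    - [0,0,0,0,0,0]

```text
clock: 24.82
tool_pos: [0.5839, 0.2193, 0.0834]
tcp_rot: [-0.079, 0.703, 0.079, 0.703]
ft_force: [-2.0, 0.9, -3.1]
width: 0.079
```

```bash
python3 -c "
from ov import *
tj(10)"
```

```text
j6 [0.183 0.11  0.095 0.096 0.098 0.101 0.103 0.105 0.107 0.108] T [0.308 0.325 0.092] F [-1.71  1.11 -2.96]
key in sleeve frame -8.45 31.25 z 0.0833 psi 0.2241 F -1.03 2.14 -2.0 T [0.311 0.326 0.127] w 6.85 25.325
```

>>> drive_tool:
  commands:
    - [0,0,-0.0001,0.05,0,0]
    - [0,0,-0.0001,0.05,0,0]

```text
clock: 25.58
tool_pos: [0.5838, 0.2193, 0.0834]
tcp_rot: [-0.043, 0.706, 0.043, 0.706]
ft_force: [-1.3, 1.4, -3.0]
width: 0.085
```

```bash
python3 -c "
from ov import *
print(read_state()['qvel'][5]);tj(14)"
```

```text
0.3938360794026079
j6 [-0.123  0.267  0.279  0.146  0.11   0.108  0.111  0.114  0.117  0.119
  0.121  0.123  0.124  0.125] T [0.4   0.273 0.115] F [-1.2   1.28 -2.95]
key in sleeve frame -8.44 31.24 z 0.0834 psi 0.1241 F -0.71 1.41 -2.59 T [0.423 0.256 0.089] w 6.84 26.275
```

>>> drive_tool:
  commands:
    - [0,0,-0.0001,0.05,0,0]
    - [0,0,-0.0001,0.05,0,0]
    - [0,0,0,0,0,0]

```text
clock: 26.65
tool_pos: [0.5836, 0.2193, 0.0834]
tcp_rot: [-0.009, 0.707, 0.009, 0.707]
ft_force: [-2.2, 1.8, -3.5]
width: 0.074
```

```bash
python3 -c "
from ov import *
tj(16)"
```

```text
j6 [0.206 0.131 0.118 0.119 0.122 0.126 0.128 0.131 0.132 0.134 0.135 0.136
 0.137 0.138 0.139 0.139] T [0.487 0.086 0.129] F [-0.55  1.93 -2.91]
key in sleeve frame -8.4 31.2 z 0.0834 psi 0.024 F -0.07 2.12 -3.28 T [0.494 0.021 0.109] w 6.83 27.45
```

>>> drive_tool:
  commands:
    - [0,0,0,0,0,0]
    - [0,0,0,0,0,0]
    - [0,0,0,0,0,0]
    - [0,0,0,0,0,0]
  fingers: -0.3

```text
clock: 27.95
tool_pos: [0.5836, 0.219, 0.0835]
tcp_rot: [-0.008, 0.707, 0.008, 0.707]
ft_force: [-0.3, 0.6, 0.2]
width: 0.351
```

>>> drive_tool:
  commands:
    - [-0.02,0,0,0,0,0]
    - [-0.04,0,0,0,0,0]
    - [-0.04,0,0,0,0,0]
    - [0,0,0,0.18,0,0]
    - [0,0,0,0,0,0]

```text
clock: 28.58
tool_pos: [0.5834, 0.2191, 0.1838]
tcp_rot: [0.054, 0.705, -0.054, 0.705]
ft_force: [-0.0, -0.3, -0.8]
width: 0.349
```

```bash
python3 -c "
from ov import *
st();shot('w15')
im=camera('side');cv2.imwrite('pics/s15.png',cv2.resize(im[210:300,240:360],None,fx=6,fy=6,interpolation=2))"
```

```text
key in sleeve frame -8.28 31.06 z 0.1838 psi -0.154 F -0.06 -0.27 -0.75 T [-0.033 -0.021  0.006] w 29.71 28.575
[0.5834 0.2191 0.1838] -0.154 28.575
```

View pics/w15.png

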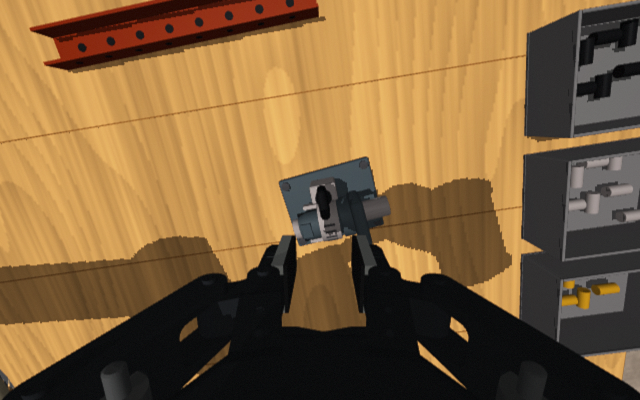

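View pics/s15.png

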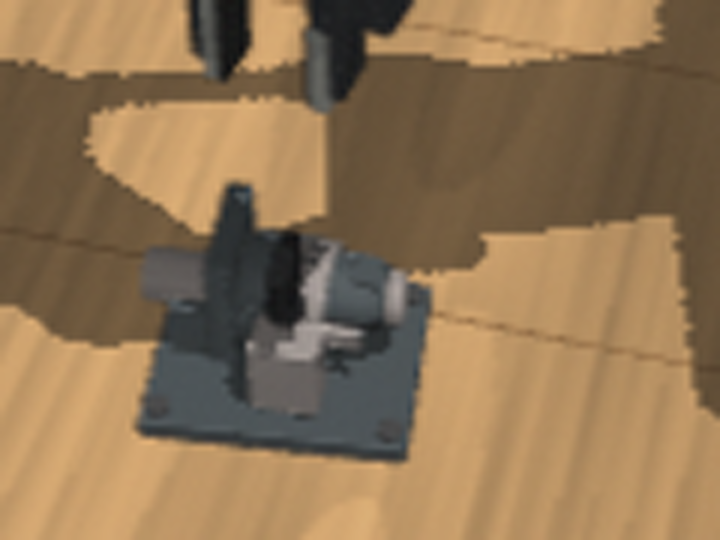

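Run:
```python
from ov import *
H=[.5955,.191,0,.1155]
u=np.array([np.cos(.1155),np.sin(.1155)]);v=np.array([-u[1],u[0]])
c=np.array(H[:2])+u*-.0105
over('w15',H,np.r_[c,.0355,.05],150,260,260,400,5,'o15')
```

```text
(no output)
```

View pics/o15.png

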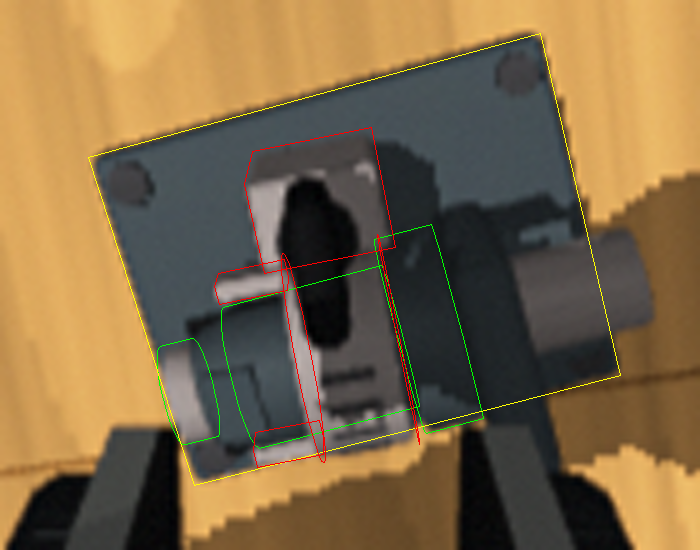

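```bash
python3 -c "
from h import *
print(robot.sign_off(),read_state()['clock'])"
```

```text
the job is handed in; nothing more can be done
the job is handed in; nothing more can be done
```

I handed the job in after about 28.6 s of the 72 s, with the larger clamp home on the sleeve, tightened and let go. The system gives no verdict.

**What I did:**
- I found the holder and clamp with the wrist camera from two places each.
- I gripped the key wing, carried the clamp by it and slid the band on in small steps until it touched the shoulder. Side forces stayed under about 2 N on the way.
- I turned the key about 1.95 rad clockwise in one grasp, pressing lightly towards the shoulder. The push I measured stayed below about 5 N.
- I opened the fingers and moved 100 mm straight up.

**Last checks:**
- **Position:** a model overlay on the final picture shows the band against the shoulder. The ring centre is at about x = -10.5 mm and the band is about 0.07 rad out of square, both inside the limits. The wrist force is near zero, so the arm touches nothing.
- **Tightness (less certain):** the held torque at the end was 0.139 N m at joint 6 and about 0.13 N m at the wrist sensor, just short of the 0.155 aimed for. On the text's scale that is a shoe force of about 10 N.
- **Disagreement:** my held readings while the key turned freely were about 0.03 to 0.05 N m, not the 0.08 the text gives. Judged by the rise alone, the shoe force would be about 15 N. Both estimates lie between 7.5 and 19 N, so I stopped there.
- **Onset of grip:** the torque rose gradually, so I could not say exactly when the shoe began to grip.
- **Other objects:** I kept clear of the bystanders and felt no unexpected contact, but I did not measure their positions again at the end.

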